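# Fetch the glass bauble from the back of the wardrobe shelf

## Task

The blue glass bauble stands in its wooden cradle behind the steel canister, the ring dish and the little wooden box. Stand all three of those on the square wooden board at the side, then bring out the bauble and rest it in the round cup of the pink hair-clip tray, never letting it fall onto the shelf. Only then put the canister, the dish and the box back upright, each in the middle of the very coaster it stood on at the start.

Things in the scene. Friction and masses are not known exactly. Their poses are not given: they have to be found in the camera images.
- bauble: blue glass ball, 56 mm diameter, small brass cap on top reaching 43 mm above the ball's centre, 40 g. Origin: centre of the ball. It starts in the wooden cup of the cradle, origin about 40 mm above the shelf; resting in the tray's cup its origin is about 39 mm above the shelf. It rolls if put on a flat surface.
- canister: lidded stainless steel cylinder with a (shut, rigid) flip-top, 60 mm diameter, 95 mm tall, about 220 g. Origin: centre of its underside; z up.
- ring_dish: white ceramic ring dish, 72 mm diameter, rim 14 mm high, with an upright round post in the middle, 16 mm diameter, its top 62 mm above the underside (grip it by the post), about 120 g. Origin: centre of its underside; z up.
- trinket_box: square light wooden box with fixed lid, 50 x 50 mm, 50 mm tall, plus a small brass knob to 59 mm, about 120 g. Origin: centre of its underside; x and y along its sides, z up.
- coaster_round: fixed round cork coaster, 90 mm diameter, 3 mm thick. Origin: centre of its underside (on the shelf). At the start exactly one of canister, dish and box stands centred on it; which one differs from start to start.
- coaster_square: fixed square cork coaster, 86 mm side, 3 mm thick, otherwise like the round one. Origin: centre of its underside.
- coaster_hex: fixed six-sided cork coaster, 94 mm over the corners, 3 mm thick, otherwise like the round one. Origin: centre of its underside. The three coasters lie in a row in any order, 100 mm apart along the cradle's y direction, their row 78 mm in front (cradle -x) of the bauble.
- cradle: fixed pale plywood cradle behind the coasters; its round cup (44 mm outer diameter, top 18 mm above the shelf) carries the bauble. Upright cheeks, 60 mm high, on its +y and -y sides, 84 mm clear between; open to -x (front) and +x (back), so grip the bauble from above with the fingers closing along the cradle's x. Base plate 4 mm. Origin: on the shelf under the cup's centre.
- board: fixed square light wooden board, 180 x 180 mm, 8 mm thick, empty at the start: the side area, on the robot's left or right. Origin: centre of its underside (on the shelf); x and y along its sides.
- clip_tray: fixed pink plastic tray, 12 mm high, on the other side from the board. One part holds flat hair clips, the other an empty round cup for the bauble: 44 mm outer, 34 mm inner diameter, top 17 mm above the shelf. Origin: on the shelf under the cup's centre; the tray runs from -48 to 102 mm in x (clips from 40) and +-48 mm in y.
Mind the look-alikes: they are no part of the job. Of the things that look like the trinket_box, take the one that is nearest to the robot's base at the start.

How it is judged (in metres and radians):
On the way, in this order (a step that is already met when the one before it is completed fails the run):
1. canister, ring dish and box all stand upright and released on the board, the bauble not yet moved (x of canister in the frame of board between -0.09 and 0.09 m and y of canister in the frame of board between -0.09 and 0.09 m and x of ring_dish in the frame of board between -0.09 and 0.09 m and y of ring_dish in the frame of board between -0.09 and 0.09 m and x of trinket_box in the frame of board between -0.09 and 0.09 m and y of trinket_box in the frame of board between -0.09 and 0.09 m and z of canister in the frame of board between 0.004 and 0.014 m and z of ring_dish in the frame of board between 0.004 and 0.014 m and z of trinket_box in the frame of board between 0.004 and 0.014 m and angle between each of canister, ring_dish, trinket_box's own z axis and vertical below 0.15 rad and contact force between the fingers and canister below 0.3 N and contact force between the fingers and ring_dish below 0.3 N and contact force between the fingers and trinket_box below 0.3 N and contact force between the fingers and bauble below 0.3 N and distance of bauble from where it was at the start of the episode below 0.012 m), for 0.2 s.
2. the bauble rests released in the tray's cup while the other three still stand on the board (horizontal distance between bauble and clip_tray below 0.008 m and z of bauble in the frame of clip_tray between 0.033 and 0.046 m and contact force between the fingers and canister below 0.3 N and contact force between the fingers and ring_dish below 0.3 N and contact force between the fingers and trinket_box below 0.3 N and contact force between the fingers and bauble below 0.3 N and x of canister in the frame of board between -0.09 and 0.09 m and y of canister in the frame of board between -0.09 and 0.09 m and x of ring_dish in the frame of board between -0.09 and 0.09 m and y of ring_dish in the frame of board between -0.09 and 0.09 m and x of trinket_box in the frame of board between -0.09 and 0.09 m and y of trinket_box in the frame of board between -0.09 and 0.09 m and z of canister in the frame of board between 0.004 and 0.014 m and z of ring_dish in the frame of board between 0.004 and 0.014 m and z of trinket_box in the frame of board between 0.004 and 0.014 m and angle between each of canister, ring_dish, trinket_box's own z axis and vertical below 0.15 rad), for 0.2 s.
At the end, for the whole second after the job is handed in: The bauble rests in the tray's cup (centre within 8 mm of the cup's axis, 33 to 46 mm above the shelf); canister, ring dish and box each stand upright within 15 mm of where they stood at the start; all are released and at rest (horizontal distance between bauble and clip_tray below 0.008 m and z of bauble in the frame of clip_tray between 0.033 and 0.046 m and distance of each of canister, ring_dish, trinket_box from where it was at the start of the episode below 0.015 m and angle between each of canister, ring_dish, trinket_box's own z axis and vertical below 0.12 rad and contact force between the fingers and canister below 0.3 N and contact force between the fingers and ring_dish below 0.3 N and contact force between the fingers and trinket_box below 0.3 N and contact force between the fingers and bauble below 0.3 N and linear speed of each of canister, ring_dish, trinket_box, bauble below 0.02 m/s); the robot touches nothing.
It fails at once if the bauble falls onto the shelf (height (world z) of bauble below 0.0315 m).
It also fails if it takes over 150 s, if anything falls off the work surface, if the arm or the gripper's body presses on something with over 40 N, if the wrist force passes 120 N, or if a joint passes its speed limit or range.

## Robot

A 6-joint arm with a two-finger parallel gripper is mounted at the origin on the work surface. World frame = base frame: x ahead of the robot, y to its left, z up, the work surface at z = 0. Lengths are in m, angles in degrees, forces in N, time in s.
With the tool pointing down it reaches from about 0.35 to 0.875 m from the base axis. Payload 4.2 kg.
Tool frame: the origin (TCP) lies at the very end of the fingers, on their centre line; the grasp point (between the pads) lies 19 mm behind it (r.hold_point_z is the distance from the TCP to the grasp point, in m); z points along the fingers, y is the direction in which the jaws open and shut (so a half turn about z gives the same grasp; the last joint's range is limited). The gripper opens to 87 mm and grips with 3 to 60 N. Pads are 19 mm wide; open, the fingers measure 117 mm over their backs; the gripper's body (75 mm by 190 mm) begins 51 mm behind the grasp point.
Start: joints at [-61.788, 22.042, 0.453, 0, -68.411, -14.817], TCP at [0.145, -0.608, 0.223] pointing down, gripper open.
Joint ranges: [-179.83, 179.83], [-69.29, 118.12], [-61.27, 80.66], [-181.25, 117.63], [-171.15, -9.14], [-177.46, 177.46]. Speed limits (degrees/s): [159.86, 159.86, 180, 180, 180, 180].

## Interface

Orientations are given as a 3x3 rotation matrix whose columns are the frame's x, y, z axes.
In Python, from station import r, cams, ticket gives the robot as it stands.
- The arm moves only by the tool drive_tool, never from a script. Its argument "deltas" is a list of rows, each an object of numbers: "dx", "dy", "dz": the shift along the tool's x, y, z in m; "wx", "wy", "wz": the turn, a rotation vector about the tool's x, y, z in degrees. A call has 1 to 20 rows; each row is the pose to reach, as a shift and turn from the pose commanded when the call began, along the tool's axes at that moment; what a row does not reach only later rows make up. A row lasts 1/10 s, in which the tool goes at most 50 mm and 8.59 degrees, less where a joint would pass 70% of its speed; a pose out of reach is approached as far as the arm can. A call with a gripper value outside its range is refused whole. "gripper" is the opening, from 0 (shut) to 1 (fully open), set as the call begins (left out, the last holds). The fingers move at their own pace and stop on an object; the grip force is fixed at half the most. Time passes only in rows, so rows that repeat a pose let the fingers close. It gives the time, the measured TCP pose, the force and the opening at its end, in the units of the state.
- r.sense(): the state, without advancing time (a new reading comes with each control period).
- cams.capture(name): name is "scene" or "top" or "wrist"; returns the picture (384x512x3 uint8, red, green, blue); there is no depth.
- cams.camera_model(name): a dict with "intrinsics" (3x3 intrinsics, pixels), "extrinsics" (4x4, takes a point from world to camera coordinates); the wrist camera has in their place "T_tool_cam" (4x4, takes a point from camera to tool coordinates, whose origin is the TCP and whose axes are the flange's). Camera axes: x right, y down, z forward; pixel columns grow to the right and rows downward; lengths in m; the calibration is good to about 2 mm. A picture is of the moment at which its call begins: read the wrist's pose just before it. camera_model takes no time and is no camera call.
- ticket.finish_job(): hands the job in, once; it reports no verdict.
The state is a dict: "time_s": time; "joints": joint angles; "joint_velocities": joint speeds; "effort": joint torques, N m; "tcp_pos": TCP position; "ee_rot": TCP orientation; "wrist_force": force on the tool from outside, world axes, zero at the start; "moment": the same for the moment, N m; "gripper_width": opening from 0.0 (shut) to 1.0 (fully open).
Only numpy, scipy, OpenCV 4.12 (cv2) and the standard library are available. Lean on these libraries where they do the work, as an engineer would, in place of code of your own. Each camera call takes 0.05 s, during which the arm holds its last target.

## Working session

There is one attempt and no reset: what is moved stays moved. The work goes in short steps, Python scripts to look and compute and a tool call to move; the robot and the scene stay as the last step left them, time stands still between calls to the robot, and variables do not carry over. Pictures are saved under pics/ and viewed, and the job is handed in when it is done.

Besides the shell and the picture viewer there is one more tool, called after "Request:" as name(argument=value, ...) on one line, values as JSON. drive_tool: Moves the arm, as the interface text tells. Its arguments: {"type":"object","properties":{"deltas":{"type":"array","items":{"type":"object","properties":{"dx":{"type":"number"},"dy":{"type":"number"},"dz":{"type":"number"},"wx":{"type":"number"},"wy":{"type":"number"},"wz":{"type":"number"}}}},"gripper":{"type":"number"}},"required":["deltas"]}

```bash
ls; mkdir -p pics; python3 - <<'E'
from station import r,cams,ticket
import cv2
s=r.sense();print(s['time_s'],s['tcp_pos'],s['ee_rot'],s['gripper_width'],r.hold_point_z)
for n in ['scene','top','wrist']:
    cv2.imwrite(f'pics/{n}0.png',cams.capture(n)[:,:,::-1]);print(n,cams.camera_model(n))
E
```

```text
pics
0.0 [ 0.14465156 -0.60740889  0.22144656] [[-9.72845840e-01 -2.31453241e-01 -6.07304298e-04]
 [-2.31454013e-01  9.72843596e-01  2.09213090e-03]
 [ 1.06581620e-04  2.17588386e-03 -9.99997627e-01]] 1.000798313183649 0.0187
scene {'intrinsics': array([[359.61064844,   0.        , 257.14672043],
       [  0.        , 359.61064844, 191.86463705],
       [  0.        ,   0.        ,   1.        ]]), 'extrinsics': array([[ 0.12882224,  0.9914827 , -0.01915429, -0.07587429],
       [ 0.65697296, -0.09979634, -0.74727988, -0.36317774],
       [-0.7428266 ,  0.08368242, -0.66423332,  1.40527953],
       [ 0.        ,  0.        ,  0.        ,  1.        ]])}
top {'intrinsics': array([[404.40486991,   0.        , 253.39279136],
       [  0.        , 404.40486991, 186.28504638],
       [  0.        ,   0.        ,   1.        ]]), 'extrinsics': array([[-0.00345197, -0.99956354,  0.02933972, -0.01061172],
       [-0.98710338, -0.00128979, -0.1600789 ,  0.60826753],
       [ 0.16004687, -0.02951392, -0.98666809,  0.92231329],
       [ 0.        ,  0.        ,  0.        ,  1.        ]])}
wrist {'intrinsics': array([[328.24418351,   0.        , 253.90925605],
       [  0.        , 328.24418351, 194.09019943],
       [  0.        ,   0.        ,   1.        ]]), 'T_tool_cam': array([[-8.49610176e-05, -9.69050328e-01, -2.46863231e-01,
         6.67237687e-02],
       [ 9.99999807e-01,  6.95733035e-05, -6.17269056e-04,
         1.19695663e-03],
       [ 6.15339872e-04, -2.46863236e-01,  9.69050135e-01,
        -1.61634729e-01],
       [ 0.00000000e+00,  0.00000000e+00,  0.00000000e+00,
         1.00000000e+00]])}
```

```bash
python3 - <<'E'
import cv2
for n in ['scene','top']:
    cv2.imwrite(f'pics/{n}0b.png',cv2.resize(cv2.imread(f'pics/{n}0.png'),(800,600),interpolation=cv2.INTER_CUBIC))
E
```

```text
(no output)
```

View pics/scene0b.png

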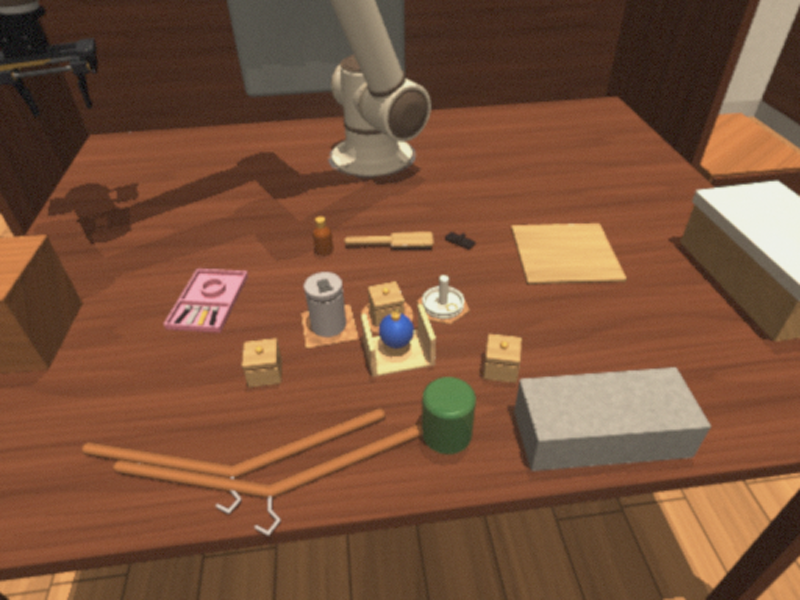

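View pics/top0b.png

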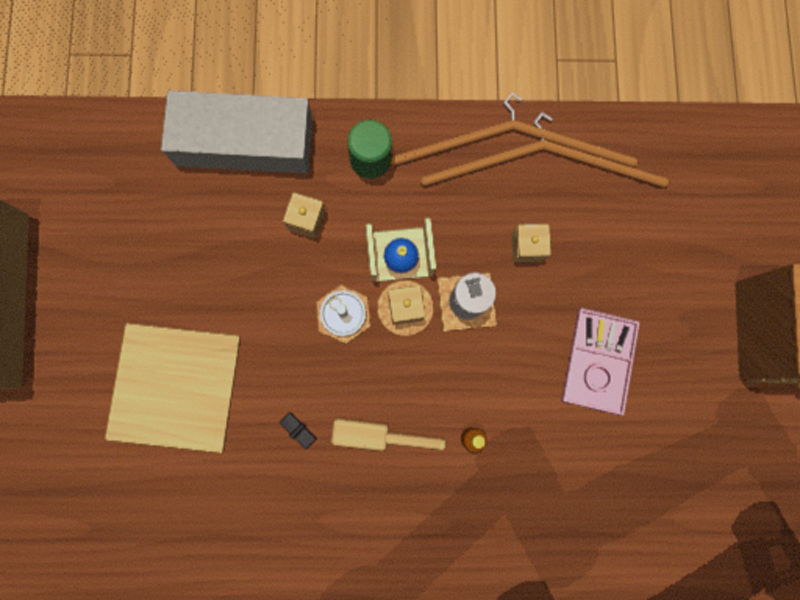

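```bash
cat > h.py <<'E'
import numpy as np, cv2
from station import r,cams,ticket
def ray(n,uv,z,pose=None):
    m=cams.camera_model(n);K=m['intrinsics']
    d=np.linalg.inv(K)@np.array([uv[0],uv[1],1.])
    if n=='wrist':
        s=pose or r.sense();R=np.array(s['ee_rot']);T=m['T_tool_cam']
        c=np.array(s['tcp_pos'])+R@T[:3,3];d=R@T[:3,:3]@d
    else:
        E=m['extrinsics'];c=-E[:3,:3].T@E[:3,3];d=E[:3,:3].T@d
    return c+d*(z-c[2])/d[2]
def crop(src,dst,x0,y0,w,h,f):
    im=cv2.imread(src)[y0:y0+h,x0:x0+w]
    im=cv2.resize(im,None,fx=f,fy=f,interpolation=cv2.INTER_CUBIC)
    step=20
    for x in range((x0//step+1)*step,x0+w,step):
        cv2.putText(im,str(x),(int((x-x0+.5)*f)-12,10),0,.38,(255,255,255),1);cv2.line(im,(int((x-x0+.5)*f),12),(int((x-x0+.5)*f),18),(255,255,255),1)
    for y in range((y0//step+1)*step,y0+h,step):
        cv2.putText(im,str(y),(0,int((y-y0+.5)*f)+4),0,.38,(255,255,255),1);cv2.line(im,(26,int((y-y0+.5)*f)),(32,int((y-y0+.5)*f)),(255,255,255),1)
    cv2.imwrite(dst,im)
E
python3 - <<'E'
from h import *
crop('pics/top0.png','pics/c1.png',195,130,130,95,6)
crop('pics/top0.png','pics/c2.png',60,195,100,100,6)
crop('pics/top0.png','pics/c3.png',350,190,70,80,7)
E
```

```text
(no output)
```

View pics/c1.png

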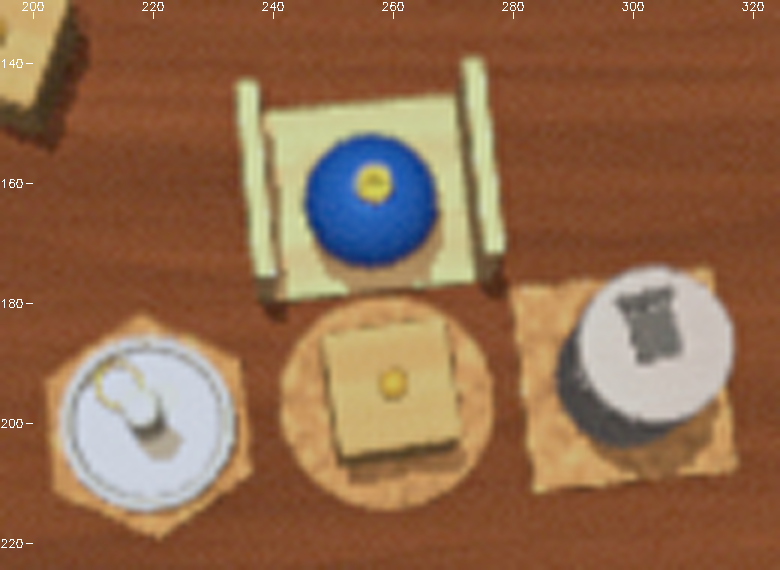

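View pics/c2.png

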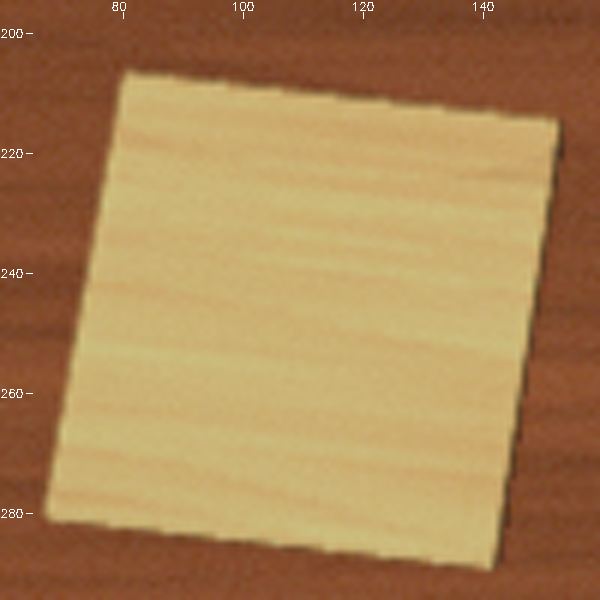

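View pics/c3.png

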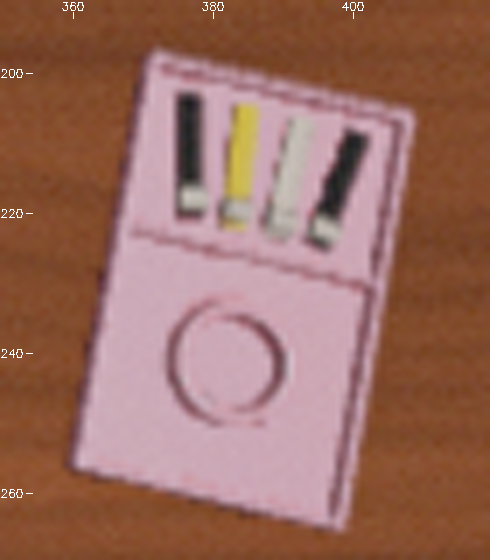

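```bash
python3 - <<'E'
from h import *
def p(x0,y0,f,l,z):
    return np.array([ray('top',(x0+a/f-.5,y0+b/f-.5),z)[:2] for a,b in l])
C=p(195,130,6,[(149.2,425),(387.5,403),(624,378.5)],.003)
print('hex,round,sq',C,np.linalg.norm(np.diff(C,axis=0),axis=1))
d=C[0]-C[2];print('cradle y yaw',np.degrees(np.arctan2(d[1],d[0]))-90)
print('bauble',p(195,130,6,[(372,200)],.04),'cap',p(195,130,6,[(374,182)],.08))
th=np.arctan2(d[1],d[0])-np.pi/2; m=C.mean(0)
print('round+78',C[1]+.078*np.array([np.cos(th),np.sin(th)]))
b=p(60,195,6,[(125,70),(558,119),(493,569),(46,518)],.008);print('board',b,b.mean(0),np.linalg.norm(np.diff(b,axis=0),axis=1),[np.degrees(np.arctan2(*(v[::-1]))) for v in np.diff(b,axis=0)])
print('cup',p(350,190,7,[(226,361)],.017))
t=p(350,190,7,[(150,48),(415,110),(342,530),(74,466)],.012);print(t,np.linalg.norm(np.diff(t,axis=0),axis=1))
print('knob',p(195,130,6,[(393,383)],.062),'box top',p(195,130,6,[(323,335),(445,318),(458,440),(342,460)],.053))
print('can top',p(195,130,6,[(656,345)],.098),'dish rim',p(195,130,6,[(148,424)],.017))
E
```

```text
hex,round,sq [[ 0.5800875   0.07249027]
 [ 0.58938001 -0.02684501]
 [ 0.59981443 -0.12631726]] [0.09976897 0.10001803]
cradle y yaw 5.666697981815631
bauble [[ 0.66793266 -0.01936129]] cap [[ 0.66625301 -0.01865964]]
round+78 [ 0.66699883 -0.01914318]
board [[0.56493877 0.41264709]
 [0.54472268 0.23599202]
 [0.36538038 0.25517777]
 [0.38615446 0.43215025]] [0.46529907 0.33399178] [0.17780806 0.18036561 0.1781876 ] [np.float64(-96.52842665209486), np.float64(173.8938122873766), np.float64(83.30492156254672)]
cup [[ 0.47778635 -0.32674043]]
[[ 0.58908979 -0.30708226]
 [ 0.56675608 -0.401651  ]
 [ 0.41931862 -0.36616895]
 [ 0.44168991 -0.27285071]] [0.09717016 0.15164689 0.09596233]
knob [[ 0.58931081 -0.02646161]] box top [[ 0.60992524  0.00094388]
 [ 0.61688102 -0.04784888]
 [ 0.5677904  -0.05254642]
 [ 0.55982477 -0.00649972]]
can top [[ 0.59882861 -0.12525107]] dish rim [[0.57872682 0.07221831]]
```

```bash
cat >> h.py <<'E'
def to(x,y,z,yaw):
    """tool deltas to get TCP to x,y,z pointing down with tool-y at world yaw"""
    from scipy.spatial.transform import Rotation as Ro
    s=r.sense();R=np.array(s['ee_rot']);p=np.array(s['tcp_pos'])
    a=np.radians(yaw);Y=np.array([np.cos(a),np.sin(a),0]);Z=np.array([0,0,-1.]);G=np.column_stack([np.cross(Y,Z),Y,Z])
    d=R.T@(np.array([x,y,z])-p);w=Ro.from_matrix(R.T@G).as_rotvec(degrees=True)
    print('d',np.round(d,4),'w',np.round(w,2),'rows',max(np.linalg.norm(d)/.05,np.linalg.norm(w)/8.59).round(1))
def st():
    s=r.sense();print(round(s['time_s'],2),np.round(s['tcp_pos'],4),'yaw',np.degrees(np.arctan2(s['ee_rot'][1][1],s['ee_rot'][0][1])).round(2),'F',np.round(s['wrist_force'],2),'g',round(s['gripper_width'],3),'j',np.round(s['joints'],1))
E
python3 - <<'E'
from h import *
to(.57,-.06,.25,95.7)
E
```

```text
d [-0.5405  0.4343 -0.0276] w [ 0.09 -0.01  7.69] rows 13.9
```

Request:
drive_tool(deltas=[{"dx": -0.54, "dy": 0.434, "dz": -0.028, "wz": 7.7, "wx": 0.1}, {"dx": -0.54, "dy": 0.434, "dz": -0.028, "wz": 7.7, "wx": 0.1}, {"dx": -0.54, "dy": 0.434, "dz": -0.028, "wz": 7.7, "wx": 0.1}, {"dx": -0.54, "dy": 0.434, "dz": -0.028, "wz": 7.7, "wx": 0.1}, {"dx": -0.54, "dy": 0.434, "dz": -0.028, "wz": 7.7, "wx": 0.1}, {"dx": -0.54, "dy": 0.434, "dz": -0.028, "wz": 7.7, "wx": 0.1}, {"dx": -0.54, "dy": 0.434, "dz": -0.028, "wz": 7.7, "wx": 0.1}, {"dx": -0.54, "dy": 0.434, "dz": -0.028, "wz": 7.7, "wx": 0.1}, {"dx": -0.54, "dy": 0.434, "dz": -0.028, "wz": 7.7, "wx": 0.1}, {"dx": -0.54, "dy": 0.434, "dz": -0.028, "wz": 7.7, "wx": 0.1}, {"dx": -0.54, "dy": 0.434, "dz": -0.028, "wz": 7.7, "wx": 0.1}, {"dx": -0.54, "dy": 0.434, "dz": -0.028, "wz": 7.7, "wx": 0.1}, {"dx": -0.54, "dy": 0.434, "dz": -0.028, "wz": 7.7, "wx": 0.1}, {"dx": -0.54, "dy": 0.434, "dz": -0.028, "wz": 7.7, "wx": 0.1}, {"dx": -0.54, "dy": 0.434, "dz": -0.028, "wz": 7.7, "wx": 0.1}, {"dx": -0.54, "dy": 0.434, "dz": -0.028, "wz": 7.7, "wx": 0.1}, {"dx": -0.54, "dy": 0.434, "dz": -0.028, "wz": 7.7, "wx": 0.1}, {"dx": -0.54, "dy": 0.434, "dz": -0.028, "wz": 7.7, "wx": 0.1}, {"dx": -0.54, "dy": 0.434, "dz": -0.028, "wz": 7.7, "wx": 0.1}, {"dx": -0.54, "dy": 0.434, "dz": -0.028, "wz": 7.7, "wx": 0.1}])

```text
schema error: expected keys dx, dy, dz, wx, wy, wz
```

```bash
python3 - <<'E'
from h import *
st()
im=cams.capture('wrist');cv2.imwrite('pics/w1.png',im[:,:,::-1])
crop('pics/w1.png','pics/w1b.png',0,0,512,384,1.56)
E
```

```text
0.15 [ 0.1447 -0.6076  0.2217] yaw 103.39 F [ 0.79 -0.25  0.37] g 1.001 j [-61.8  22.1   0.4  -0.  -68.4 -14.8]
```

View pics/w1b.png

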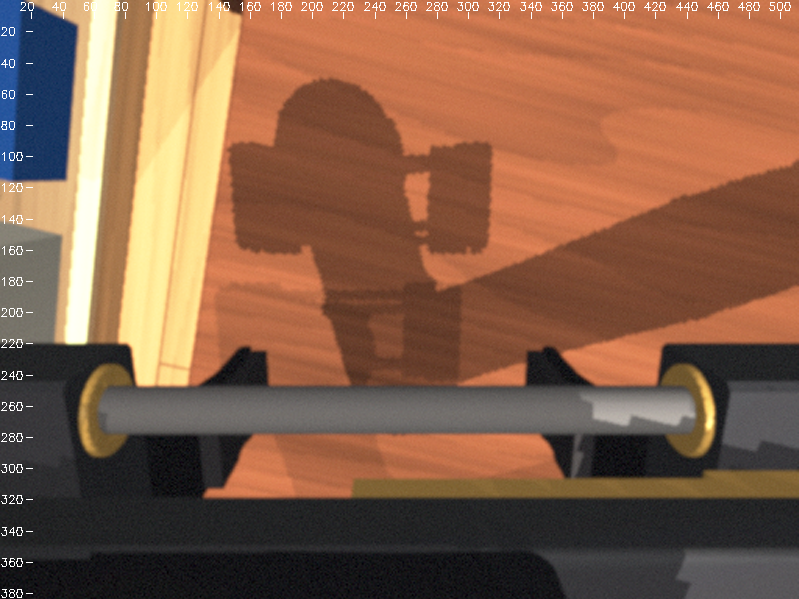

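```bash
python3 - <<'E'
from h import *
to(.5993,-.1258,.2,95.7)
E
```

```text
d [-0.5538  0.3635  0.0223] w [ 0.07 -0.01  7.69] rows 13.3
```

Request:
drive_tool(deltas=[{"dx": -0.554, "dy": 0.3635, "dz": 0.022, "wx": 0.1, "wy": 0, "wz": 7.7}, {"dx": -0.554, "dy": 0.3635, "dz": 0.022, "wx": 0.1, "wy": 0, "wz": 7.7}, {"dx": -0.554, "dy": 0.3635, "dz": 0.022, "wx": 0.1, "wy": 0, "wz": 7.7}, {"dx": -0.554, "dy": 0.3635, "dz": 0.022, "wx": 0.1, "wy": 0, "wz": 7.7}, {"dx": -0.554, "dy": 0.3635, "dz": 0.022, "wx": 0.1, "wy": 0, "wz": 7.7}, {"dx": -0.554, "dy": 0.3635, "dz": 0.022, "wx": 0.1, "wy": 0, "wz": 7.7}, {"dx": -0.554, "dy": 0.3635, "dz": 0.022, "wx": 0.1, "wy": 0, "wz": 7.7}, {"dx": -0.554, "dy": 0.3635, "dz": 0.022, "wx": 0.1, "wy": 0, "wz": 7.7}, {"dx": -0.554, "dy": 0.3635, "dz": 0.022, "wx": 0.1, "wy": 0, "wz": 7.7}, {"dx": -0.554, "dy": 0.3635, "dz": 0.022, "wx": 0.1, "wy": 0, "wz": 7.7}, {"dx": -0.554, "dy": 0.3635, "dz": 0.022, "wx": 0.1, "wy": 0, "wz": 7.7}, {"dx": -0.554, "dy": 0.3635, "dz": 0.022, "wx": 0.1, "wy": 0, "wz": 7.7}, {"dx": -0.554, "dy": 0.3635, "dz": 0.022, "wx": 0.1, "wy": 0, "wz": 7.7}, {"dx": -0.554, "dy": 0.3635, "dz": 0.022, "wx": 0.1, "wy": 0, "wz": 7.7}, {"dx": -0.554, "dy": 0.3635, "dz": 0.022, "wx": 0.1, "wy": 0, "wz": 7.7}, {"dx": -0.554, "dy": 0.3635, "dz": 0.022, "wx": 0.1, "wy": 0, "wz": 7.7}, {"dx": -0.554, "dy": 0.3635, "dz": 0.022, "wx": 0.1, "wy": 0, "wz": 7.7}, {"dx": -0.554, "dy": 0.3635, "dz": 0.022, "wx": 0.1, "wy": 0, "wz": 7.7}, {"dx": -0.554, "dy": 0.3635, "dz": 0.022, "wx": 0.1, "wy": 0, "wz": 7.7}, {"dx": -0.554, "dy": 0.3635, "dz": 0.022, "wx": 0.1, "wy": 0, "wz": 7.7}])

```text
time_s: 2.2
tcp_pos: [0.5992, -0.1266, 0.2009]
ee_rot: [[-0.995, -0.098, 0.001], [-0.098, 0.995, -0.002], [-0.001, -0.002, -1.0]]
wrist_force: [-0.2, 0.6, -0.3]
gripper_width: 1.001
```

```bash
python3 - <<'E'
from h import *
st();to(.5993,-.1258,.05,95.7)
im=cams.capture('wrist');cv2.imwrite('pics/w2.png',im[:,:,::-1])
crop('pics/w2.png','pics/w2b.png',0,0,512,384,1.56)
E
```

```text
2.2 [ 0.5992 -0.1266  0.2009] yaw 95.64 F [-0.23  0.6  -0.31] g 1.001 j [  3.2  21.7  -3.4   0.1 -64.9 -87.7]
d [-1.000e-04  1.100e-03  1.509e-01] w [-0.1   0.03 -0.06] rows 3.0
```

View pics/w2b.png

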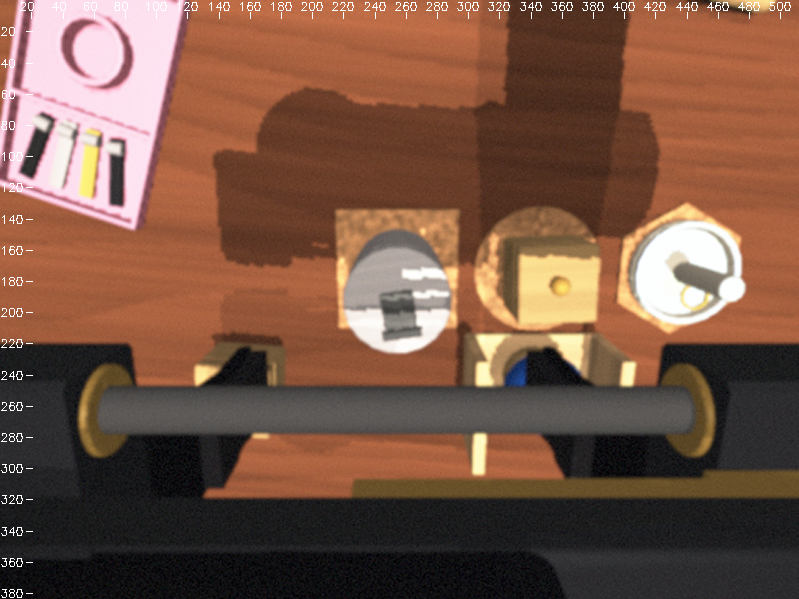

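```bash
python3 - <<'E'
from h import *
f=1.56
def p(a,b,z): return ray('wrist',(a/f-.5,b/f-.5),z)[:2].round(4)
print('can top',p(398,303,.098),'sq',p((335+459+458+338)/4,(210+210+329+329)/4,.003))
print('knob',p(561,286,.062),'round', p(539,267,.003))
print('dish rim',p(684,271,.017),'posttop',p(733,290,.065),'hex',p(680,267,.003))
print('cup',p(96,51,.017))
E
```

```text
can top [ 0.5994 -0.1249] sq [ 0.5989 -0.1254]
knob [ 0.5883 -0.0278] round [ 0.5872 -0.0255]
dish rim [0.578  0.0695] posttop [0.5801 0.0732] hex [0.5773 0.0742]
cup [ 0.4782 -0.3249]
```

Request:
drive_tool(deltas=[{"dx": 0, "dy": 0.001, "dz": 0.05, "wx": 0, "wy": 0, "wz": 0}, {"dx": 0, "dy": 0.001, "dz": 0.1, "wx": 0, "wy": 0, "wz": 0}, {"dx": 0, "dy": 0.001, "dz": 0.13, "wx": 0, "wy": 0, "wz": 0}, {"dx": 0, "dy": 0.001, "dz": 0.15, "wx": 0, "wy": 0, "wz": 0}, {"dx": 0, "dy": 0.001, "dz": 0.15, "wx": 0, "wy": 0, "wz": 0}, {"dx": 0, "dy": 0.001, "dz": 0.15, "wx": 0, "wy": 0, "wz": 0}])

```text
time_s: 2.85
tcp_pos: [0.6, -0.1255, 0.051]
ee_rot: [[-0.995, -0.1, 0.001], [-0.1, 0.995, -0.002], [-0.0, -0.002, -1.0]]
wrist_force: [-0.2, -0.1, 1.0]
gripper_width: 0.999
```

Request:
drive_tool(deltas=[{"dx": 0, "dy": 0, "dz": 0, "wx": 0, "wy": 0, "wz": 0}, {"dx": 0, "dy": 0, "dz": 0, "wx": 0, "wy": 0, "wz": 0}, {"dx": 0, "dy": 0, "dz": 0, "wx": 0, "wy": 0, "wz": 0}, {"dx": 0, "dy": 0, "dz": 0, "wx": 0, "wy": 0, "wz": 0}, {"dx": 0, "dy": 0, "dz": 0, "wx": 0, "wy": 0, "wz": 0}, {"dx": 0, "dy": 0, "dz": 0, "wx": 0, "wy": 0, "wz": 0}, {"dx": 0, "dy": 0, "dz": 0, "wx": 0, "wy": 0, "wz": 0}, {"dx": 0, "dy": 0, "dz": 0, "wx": 0, "wy": 0, "wz": 0}], gripper=0.3)

```text
time_s: 3.65
tcp_pos: [0.5999, -0.1254, 0.0512]
ee_rot: [[-0.995, -0.099, 0.001], [-0.099, 0.995, -0.002], [-0.001, -0.002, -1.0]]
wrist_force: [-0.6, -0.9, 5.3]
gripper_width: 0.678
```

Request:
drive_tool(deltas=[{"dx": 0, "dy": 0, "dz": -0.03, "wx": 0, "wy": 0, "wz": 0}, {"dx": 0, "dy": 0, "dz": -0.07, "wx": 0, "wy": 0, "wz": 0}, {"dx": 0, "dy": 0, "dz": -0.11, "wx": 0, "wy": 0, "wz": 0}, {"dx": 0, "dy": 0, "dz": -0.12, "wx": 0, "wy": 0, "wz": 0}, {"dx": 0, "dy": 0, "dz": -0.12, "wx": 0, "wy": 0, "wz": 0}])

```text
time_s: 4.15
tcp_pos: [0.5998, -0.1247, 0.1715]
ee_rot: [[-0.995, -0.099, 0.003], [-0.099, 0.995, -0.001], [-0.003, -0.001, -1.0]]
wrist_force: [-0.8, 0.1, -2.7]
gripper_width: 0.681
```

```bash
python3 - <<'E'
from h import *
st();to(.515,.3737,.171,95.7)
E
```

```text
4.15 [ 0.5998 -0.1247  0.1715] yaw 95.68 F [-0.77  0.14 -2.68] g 0.681 j [  3.4  23.   -5.8   0.1 -61.1 -87.8]
d [ 3.510e-02  5.044e-01 -2.000e-04] w [-0.06  0.16 -0.02] rows 10.1
```

Request:
drive_tool(deltas=[{"dx": 0.002, "dy": 0.03, "dz": 0, "wx": 0, "wy": 0, "wz": 0}, {"dx": 0.004, "dy": 0.065, "dz": 0, "wx": 0, "wy": 0, "wz": 0}, {"dx": 0.007, "dy": 0.1, "dz": 0, "wx": 0, "wy": 0, "wz": 0}, {"dx": 0.01, "dy": 0.14, "dz": 0, "wx": 0, "wy": 0, "wz": 0}, {"dx": 0.012, "dy": 0.18, "dz": 0, "wx": 0, "wy": 0, "wz": 0}, {"dx": 0.015, "dy": 0.22, "dz": 0, "wx": 0, "wy": 0, "wz": 0}, {"dx": 0.018, "dy": 0.26, "dz": 0, "wx": 0, "wy": 0, "wz": 0}, {"dx": 0.02, "dy": 0.3, "dz": 0, "wx": 0, "wy": 0, "wz": 0}, {"dx": 0.024, "dy": 0.34, "dz": 0, "wx": 0, "wy": 0, "wz": 0}, {"dx": 0.027, "dy": 0.38, "dz": 0, "wx": 0, "wy": 0, "wz": 0}, {"dx": 0.03, "dy": 0.42, "dz": 0, "wx": 0, "wy": 0, "wz": 0}, {"dx": 0.032, "dy": 0.455, "dz": 0, "wx": 0, "wy": 0, "wz": 0}, {"dx": 0.034, "dy": 0.485, "dz": 0, "wx": 0, "wy": 0, "wz": 0}, {"dx": 0.035, "dy": 0.504, "dz": 0, "wx": 0, "wy": 0, "wz": 0}, {"dx": 0.035, "dy": 0.504, "dz": 0, "wx": 0, "wy": 0, "wz": 0}, {"dx": 0.035, "dy": 0.504, "dz": 0, "wx": 0, "wy": 0, "wz": 0}])

```text
time_s: 5.75
tcp_pos: [0.5138, 0.3722, 0.1677]
ee_rot: [[-0.995, -0.099, -0.003], [-0.099, 0.995, -0.004], [0.003, -0.004, -1.0]]
wrist_force: [0.0, -0.4, -1.7]
gripper_width: 0.681
```

```bash
python3 - <<'E'
from h import *
st();to(.515,.3737,.0575,95.7)
cv2.imwrite('pics/s1.png',cams.capture('scene')[:,:,::-1])
E
```

```text
5.75 [0.5138 0.3722 0.1677] yaw 95.7 F [ 0.04 -0.4  -1.69] g 0.681 j [ 5.050e+01  2.540e+01 -2.400e+00  1.000e-01 -6.250e+01 -1.349e+02]
d [-0.0017  0.0019  0.1102] w [-0.24 -0.17 -0.  ] rows 2.2
```

View pics/s1.png

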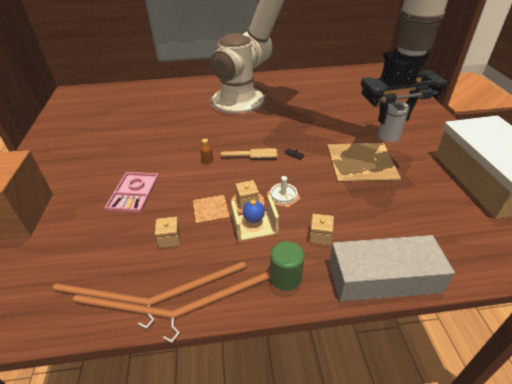

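Request:
drive_tool(deltas=[{"dx": -0.002, "dy": 0.002, "dz": 0.035, "wx": 0, "wy": 0, "wz": 0}, {"dx": -0.002, "dy": 0.002, "dz": 0.07, "wx": 0, "wy": 0, "wz": 0}, {"dx": -0.002, "dy": 0.002, "dz": 0.095, "wx": 0, "wy": 0, "wz": 0}, {"dx": -0.002, "dy": 0.002, "dz": 0.105, "wx": 0, "wy": 0, "wz": 0}, {"dx": -0.002, "dy": 0.002, "dz": 0.109, "wx": 0, "wy": 0, "wz": 0}, {"dx": -0.002, "dy": 0.002, "dz": 0.11, "wx": 0, "wy": 0, "wz": 0}, {"dx": -0.002, "dy": 0.002, "dz": 0.11, "wx": 0, "wy": 0, "wz": 0}])

```text
time_s: 6.5
tcp_pos: [0.5173, 0.3755, 0.0612]
ee_rot: [[-0.995, -0.099, 0.002], [-0.099, 0.995, 0.0], [-0.002, -0.0, -1.0]]
wrist_force: [-0.5, 0.8, -2.2]
gripper_width: 0.682
```

Request:
drive_tool(deltas=[{"dx": 0, "dy": 0, "dz": 0.002, "wx": 0, "wy": 0, "wz": 0}, {"dx": 0, "dy": 0, "dz": 0.004, "wx": 0, "wy": 0, "wz": 0}, {"dx": 0, "dy": 0, "dz": 0.005, "wx": 0, "wy": 0, "wz": 0}, {"dx": 0, "dy": 0, "dz": 0.005, "wx": 0, "wy": 0, "wz": 0}])

```text
time_s: 6.9
tcp_pos: [0.5168, 0.3754, 0.0562]
ee_rot: [[-0.995, -0.1, 0.002], [-0.1, 0.995, -0.001], [-0.002, -0.001, -1.0]]
wrist_force: [-1.2, -0.9, 5.3]
gripper_width: 0.681
```

Request:
drive_tool(deltas=[{"dx": 0, "dy": 0, "dz": 0, "wx": 0, "wy": 0, "wz": 0}, {"dx": 0, "dy": 0, "dz": 0, "wx": 0, "wy": 0, "wz": 0}, {"dx": 0, "dy": 0, "dz": 0, "wx": 0, "wy": 0, "wz": 0}, {"dx": 0, "dy": 0, "dz": 0, "wx": 0, "wy": 0, "wz": 0}, {"dx": 0, "dy": 0, "dz": 0, "wx": 0, "wy": 0, "wz": 0}, {"dx": 0, "dy": 0, "dz": -0.03, "wx": 0, "wy": 0, "wz": 0}, {"dx": 0, "dy": 0, "dz": -0.07, "wx": 0, "wy": 0, "wz": 0}, {"dx": 0, "dy": 0, "dz": -0.1, "wx": 0, "wy": 0, "wz": 0}, {"dx": 0, "dy": 0, "dz": -0.1, "wx": 0, "wy": 0, "wz": 0}], gripper=1)

```text
time_s: 7.8
tcp_pos: [0.5188, 0.3772, 0.1603]
ee_rot: [[-0.995, -0.1, 0.008], [-0.1, 0.995, 0.005], [-0.009, 0.005, -1.0]]
wrist_force: [-0.1, 0.3, 1.2]
gripper_width: 1.0
```

```bash
python3 - <<'E'
from h import *
st();to(.589,-.027,.155,98)
E
```

```text
7.8 [0.5188 0.3772 0.1603] yaw 95.75 F [-0.11  0.27  1.23] g 1.0 j [  50.5   26.    -2.6    0.2  -60.8 -134.9]
d [-0.0293 -0.4093  0.0037] w [ 0.26  0.51 -2.25] rows 8.2
```

Request:
drive_tool(deltas=[{"dx": -0.004, "dy": -0.05, "dz": 0, "wx": 0, "wy": 0, "wz": -2.3}, {"dx": -0.007, "dy": -0.1, "dz": 0, "wx": 0, "wy": 0, "wz": -2.3}, {"dx": -0.01, "dy": -0.15, "dz": 0, "wx": 0, "wy": 0, "wz": -2.3}, {"dx": -0.014, "dy": -0.2, "dz": 0, "wx": 0, "wy": 0, "wz": -2.3}, {"dx": -0.018, "dy": -0.25, "dz": 0, "wx": 0, "wy": 0, "wz": -2.3}, {"dx": -0.021, "dy": -0.3, "dz": 0, "wx": 0, "wy": 0, "wz": -2.3}, {"dx": -0.025, "dy": -0.35, "dz": 0, "wx": 0, "wy": 0, "wz": -2.3}, {"dx": -0.028, "dy": -0.39, "dz": 0, "wx": 0, "wy": 0, "wz": -2.3}, {"dx": -0.029, "dy": -0.409, "dz": 0, "wx": 0, "wy": 0, "wz": -2.3}, {"dx": -0.029, "dy": -0.409, "dz": 0, "wx": 0, "wy": 0, "wz": -2.3}, {"dx": -0.029, "dy": -0.409, "dz": 0, "wx": 0, "wy": 0, "wz": -2.3}, {"dx": -0.029, "dy": -0.409, "dz": 0, "wx": 0, "wy": 0, "wz": -2.3}])

```text
time_s: 9.0
tcp_pos: [0.5856, -0.0281, 0.155]
ee_rot: [[-0.99, -0.14, -0.0], [-0.14, 0.99, -0.002], [0.0, -0.002, -1.0]]
wrist_force: [0.2, 0.2, -0.2]
gripper_width: 0.997
```

```bash
python3 - <<'E'
from h import *
st();to(.589,-.027,.025,98)
E
```

```text
9.0 [ 0.5856 -0.0281  0.155 ] yaw 98.05 F [ 0.24  0.23 -0.24] g 0.997 j [ 13.1  21.5 -10.7   0.1 -57.8 -95.1]
d [-0.0036  0.0008  0.13  ] w [-0.09 -0.03  0.05] rows 2.6
```

Request:
drive_tool(deltas=[{"dx": -0.0035, "dy": 0.001, "dz": 0.04, "wx": 0, "wy": 0, "wz": 0}, {"dx": -0.0035, "dy": 0.001, "dz": 0.08, "wx": 0, "wy": 0, "wz": 0}, {"dx": -0.0035, "dy": 0.001, "dz": 0.11, "wx": 0, "wy": 0, "wz": 0}, {"dx": -0.0035, "dy": 0.001, "dz": 0.128, "wx": 0, "wy": 0, "wz": 0}, {"dx": -0.0035, "dy": 0.001, "dz": 0.13, "wx": 0, "wy": 0, "wz": 0}, {"dx": -0.0035, "dy": 0.001, "dz": 0.13, "wx": 0, "wy": 0, "wz": 0}, {"dx": -0.0035, "dy": 0.001, "dz": 0.13, "wx": 0, "wy": 0, "wz": 0}])

```text
time_s: 9.7
tcp_pos: [0.5903, -0.027, 0.0268]
ee_rot: [[-0.99, -0.14, 0.003], [-0.14, 0.99, -0.001], [-0.003, -0.002, -1.0]]
wrist_force: [1.1, -0.4, 0.6]
gripper_width: 0.999
```

Request:
drive_tool(deltas=[{"dx": 0, "dy": 0, "dz": 0, "wx": 0, "wy": 0, "wz": 0}, {"dx": 0, "dy": 0, "dz": 0, "wx": 0, "wy": 0, "wz": 0}, {"dx": 0, "dy": 0, "dz": 0, "wx": 0, "wy": 0, "wz": 0}, {"dx": 0, "dy": 0, "dz": 0, "wx": 0, "wy": 0, "wz": 0}, {"dx": 0, "dy": 0, "dz": 0, "wx": 0, "wy": 0, "wz": 0}, {"dx": 0, "dy": 0, "dz": 0, "wx": 0, "wy": 0, "wz": 0}, {"dx": 0, "dy": 0, "dz": 0, "wx": 0, "wy": 0, "wz": 0}, {"dx": 0, "dy": 0, "dz": 0, "wx": 0, "wy": 0, "wz": 0}], gripper=0.3)

```text
time_s: 10.5
tcp_pos: [0.5892, -0.0277, 0.0255]
ee_rot: [[-0.99, -0.139, 0.0], [-0.139, 0.99, -0.002], [-0.0, -0.002, -1.0]]
wrist_force: [-0.4, 0.1, 1.7]
gripper_width: 0.571
```

Request:
drive_tool(deltas=[{"dx": 0, "dy": 0, "dz": -0.03, "wx": 0, "wy": 0, "wz": 0}, {"dx": 0, "dy": 0, "dz": -0.07, "wx": 0, "wy": 0, "wz": 0}, {"dx": 0, "dy": 0, "dz": -0.11, "wx": 0, "wy": 0, "wz": 0}, {"dx": 0, "dy": 0, "dz": -0.125, "wx": 0, "wy": 0, "wz": 0}, {"dx": 0, "dy": 0, "dz": -0.125, "wx": 0, "wy": 0, "wz": 0}, {"dx": 0, "dy": 0, "dz": -0.125, "wx": 0, "wy": 0, "wz": 0}])

```text
time_s: 11.1
tcp_pos: [0.5882, -0.0275, 0.1493]
ee_rot: [[-0.99, -0.139, -0.002], [-0.139, 0.99, -0.001], [0.002, -0.001, -1.0]]
wrist_force: [-0.4, 1.0, -1.7]
gripper_width: 0.574
```

```bash
python3 - <<'E'
from h import *
st();to(.4597,.2843,.15,173.6)
cv2.imwrite('pics/s2.png',cams.capture('scene')[:,:,::-1])
E
```

```text
11.1 [ 0.5882 -0.0275  0.1493] yaw 97.96 F [-0.4   0.96 -1.65] g 0.574 j [ 13.1  22.1 -10.7   0.1 -57.3 -95.2]
d [ 0.0841  0.3266 -0.0009] w [ 2.000e-02 -1.300e-01 -7.564e+01] rows 8.8
```

View pics/s2.png

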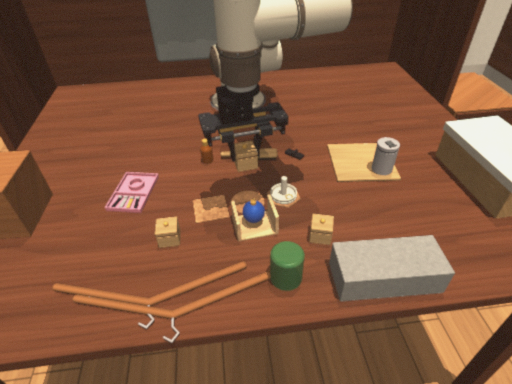

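Request:
drive_tool(deltas=[{"dx": 0.007, "dy": 0.03, "dz": 0, "wx": 0, "wy": 0, "wz": -6.5}, {"dx": 0.015, "dy": 0.06, "dz": 0, "wx": 0, "wy": 0, "wz": -13}, {"dx": 0.023, "dy": 0.09, "dz": 0, "wx": 0, "wy": 0, "wz": -20}, {"dx": 0.031, "dy": 0.12, "dz": 0, "wx": 0, "wy": 0, "wz": -27}, {"dx": 0.039, "dy": 0.15, "dz": 0, "wx": 0, "wy": 0, "wz": -34}, {"dx": 0.047, "dy": 0.18, "dz": 0, "wx": 0, "wy": 0, "wz": -41}, {"dx": 0.054, "dy": 0.21, "dz": 0, "wx": 0, "wy": 0, "wz": -48}, {"dx": 0.062, "dy": 0.24, "dz": 0, "wx": 0, "wy": 0, "wz": -55}, {"dx": 0.07, "dy": 0.27, "dz": 0, "wx": 0, "wy": 0, "wz": -62}, {"dx": 0.077, "dy": 0.3, "dz": 0, "wx": 0, "wy": 0, "wz": -69}, {"dx": 0.082, "dy": 0.32, "dz": 0, "wx": 0, "wy": 0, "wz": -74}, {"dx": 0.084, "dy": 0.327, "dz": 0, "wx": 0, "wy": 0, "wz": -75.6}, {"dx": 0.084, "dy": 0.327, "dz": 0, "wx": 0, "wy": 0, "wz": -75.6}, {"dx": 0.084, "dy": 0.327, "dz": 0, "wx": 0, "wy": 0, "wz": -75.6}, {"dx": 0.084, "dy": 0.327, "dz": 0, "wx": 0, "wy": 0, "wz": -75.6}])

```text
time_s: 12.65
tcp_pos: [0.4606, 0.2836, 0.1493]
ee_rot: [[-0.114, -0.994, -0.001], [-0.994, 0.114, -0.003], [0.003, 0.0, -1.0]]
wrist_force: [-0.4, 0.3, -1.1]
gripper_width: 0.572
```

```bash
python3 - <<'E'
from h import *
st();to(.4597,.2843,.0305,173.6)
E
```

```text
12.65 [0.4606 0.2836 0.1493] yaw 173.48 F [-0.35  0.29 -1.15] g 0.572 j [ 48.8  17.8 -17.4   0.1 -55.  -55.4]
d [-0.001   0.001   0.1188] w [ 0.01 -0.15 -0.12] rows 2.4
```

Request:
drive_tool(deltas=[{"dx": -0.001, "dy": 0.001, "dz": 0.04, "wx": 0, "wy": 0, "wz": 0}, {"dx": -0.001, "dy": 0.001, "dz": 0.08, "wx": 0, "wy": 0, "wz": 0}, {"dx": -0.001, "dy": 0.001, "dz": 0.105, "wx": 0, "wy": 0, "wz": 0}, {"dx": -0.001, "dy": 0.001, "dz": 0.112, "wx": 0, "wy": 0, "wz": 0}, {"dx": -0.001, "dy": 0.001, "dz": 0.116, "wx": 0, "wy": 0, "wz": 0}, {"dx": -0.001, "dy": 0.001, "dz": 0.119, "wx": 0, "wy": 0, "wz": 0}, {"dx": -0.001, "dy": 0.001, "dz": 0.119, "wx": 0, "wy": 0, "wz": 0}, {"dx": -0.001, "dy": 0.001, "dz": 0.119, "wx": 0, "wy": 0, "wz": 0}])

```text
time_s: 13.45
tcp_pos: [0.4603, 0.2861, 0.032]
ee_rot: [[-0.111, -0.994, 0.002], [-0.994, 0.111, 0.0], [-0.0, -0.002, -1.0]]
wrist_force: [0.6, 0.5, -1.4]
gripper_width: 0.573
```

Request:
drive_tool(deltas=[{"dx": 0, "dy": 0, "dz": 0.001, "wx": 0, "wy": 0, "wz": 0}, {"dx": 0, "dy": 0, "dz": 0.0018, "wx": 0, "wy": 0, "wz": 0}, {"dx": 0, "dy": 0, "dz": 0.0018, "wx": 0, "wy": 0, "wz": 0}])

```text
time_s: 13.75
tcp_pos: [0.4601, 0.286, 0.0304]
ee_rot: [[-0.111, -0.994, 0.002], [-0.994, 0.111, -0.001], [0.001, -0.002, -1.0]]
wrist_force: [-1.5, -1.0, 5.7]
gripper_width: 0.575
```

Request:
drive_tool(deltas=[{"dx": 0, "dy": 0, "dz": 0, "wx": 0, "wy": 0, "wz": 0}, {"dx": 0, "dy": 0, "dz": 0, "wx": 0, "wy": 0, "wz": 0}, {"dx": 0, "dy": 0, "dz": 0, "wx": 0, "wy": 0, "wz": 0}, {"dx": 0, "dy": 0, "dz": 0, "wx": 0, "wy": 0, "wz": 0}, {"dx": 0, "dy": 0, "dz": 0, "wx": 0, "wy": 0, "wz": 0}, {"dx": 0, "dy": 0, "dz": -0.03, "wx": 0, "wy": 0, "wz": 0}, {"dx": 0, "dy": 0, "dz": -0.07, "wx": 0, "wy": 0, "wz": 0}, {"dx": 0, "dy": 0, "dz": -0.11, "wx": 0, "wy": 0, "wz": 0}, {"dx": 0, "dy": 0, "dz": -0.12, "wx": 0, "wy": 0, "wz": 0}, {"dx": 0, "dy": 0, "dz": -0.12, "wx": 0, "wy": 0, "wz": 0}], gripper=1)

```text
time_s: 14.75
tcp_pos: [0.4603, 0.2866, 0.1509]
ee_rot: [[-0.111, -0.994, 0.003], [-0.994, 0.112, 0.002], [-0.002, -0.003, -1.0]]
wrist_force: [-0.4, 0.6, -0.1]
gripper_width: 0.997
```

```bash
python3 - <<'E'
from h import *
st();to(.579,.072,.15,173.6)
E
```

```text
14.75 [0.4603 0.2866 0.1509] yaw 173.6 F [-0.45  0.62 -0.13] g 0.997 j [ 49.1  17.6 -17.3   0.1 -54.8 -55.5]
d [ 0.2    -0.1419  0.001 ] w [-0.18  0.12 -0.  ] rows 4.9
```

Request:
drive_tool(deltas=[{"dx": 0.04, "dy": -0.028, "dz": 0, "wx": 0, "wy": 0, "wz": 0}, {"dx": 0.08, "dy": -0.056, "dz": 0, "wx": 0, "wy": 0, "wz": 0}, {"dx": 0.12, "dy": -0.085, "dz": 0, "wx": 0, "wy": 0, "wz": 0}, {"dx": 0.16, "dy": -0.113, "dz": 0, "wx": 0, "wy": 0, "wz": 0}, {"dx": 0.19, "dy": -0.135, "dz": 0, "wx": 0, "wy": 0, "wz": 0}, {"dx": 0.2, "dy": -0.142, "dz": 0, "wx": 0, "wy": 0, "wz": 0}, {"dx": 0.2, "dy": -0.142, "dz": 0, "wx": 0, "wy": 0, "wz": 0}, {"dx": 0.2, "dy": -0.142, "dz": 0, "wx": 0, "wy": 0, "wz": 0}])

```text
time_s: 15.55
tcp_pos: [0.5775, 0.0716, 0.1481]
ee_rot: [[-0.112, -0.994, -0.002], [-0.994, 0.112, -0.002], [0.002, 0.002, -1.0]]
wrist_force: [-0.4, 0.1, -0.1]
gripper_width: 0.999
```

```bash
python3 - <<'E'
from h import *
st();to(.579,.072,.041,173.6)
E
```

```text
15.55 [0.5775 0.0716 0.1481] yaw 173.6 F [-0.38  0.12 -0.08] g 0.999 j [ 23.   21.6 -11.7   0.1 -56.9 -29.5]
d [-0.0009 -0.0017  0.1071] w [ 0.11 -0.14 -0.  ] rows 2.1
```

Request:
drive_tool(deltas=[{"dx": -0.0005, "dy": -0.001, "dz": 0.04, "wx": 0, "wy": 0, "wz": 0}, {"dx": -0.0005, "dy": -0.001, "dz": 0.08, "wx": 0, "wy": 0, "wz": 0}, {"dx": -0.0005, "dy": -0.001, "dz": 0.1, "wx": 0, "wy": 0, "wz": 0}, {"dx": -0.0005, "dy": -0.001, "dz": 0.107, "wx": 0, "wy": 0, "wz": 0}, {"dx": -0.0005, "dy": -0.001, "dz": 0.107, "wx": 0, "wy": 0, "wz": 0}, {"dx": -0.0005, "dy": -0.001, "dz": 0.107, "wx": 0, "wy": 0, "wz": 0}])

```text
time_s: 16.15
tcp_pos: [0.5803, 0.0725, 0.0437]
ee_rot: [[-0.11, -0.994, 0.003], [-0.994, 0.11, -0.001], [0.001, -0.003, -1.0]]
wrist_force: [-0.3, -0.1, 0.3]
gripper_width: 1.0
```

Request:
drive_tool(deltas=[{"dx": 0, "dy": 0, "dz": 0, "wx": 0, "wy": 0, "wz": 0}, {"dx": 0, "dy": 0, "dz": 0, "wx": 0, "wy": 0, "wz": 0}, {"dx": 0, "dy": 0, "dz": 0, "wx": 0, "wy": 0, "wz": 0}, {"dx": 0, "dy": 0, "dz": 0, "wx": 0, "wy": 0, "wz": 0}, {"dx": 0, "dy": 0, "dz": 0, "wx": 0, "wy": 0, "wz": 0}, {"dx": 0, "dy": 0, "dz": 0, "wx": 0, "wy": 0, "wz": 0}, {"dx": 0, "dy": 0, "dz": 0, "wx": 0, "wy": 0, "wz": 0}, {"dx": 0, "dy": 0, "dz": 0, "wx": 0, "wy": 0, "wz": 0}, {"dx": 0, "dy": 0, "dz": 0, "wx": 0, "wy": 0, "wz": 0}, {"dx": 0, "dy": 0, "dz": 0, "wx": 0, "wy": 0, "wz": 0}, {"dx": 0, "dy": 0, "dz": 0, "wx": 0, "wy": 0, "wz": 0}, {"dx": 0, "dy": 0, "dz": 0, "wx": 0, "wy": 0, "wz": 0}], gripper=0)

```text
time_s: 17.35
tcp_pos: [0.5795, 0.0714, 0.0423]
ee_rot: [[-0.112, -0.994, 0.0], [-0.994, 0.112, -0.002], [0.002, -0.0, -1.0]]
wrist_force: [0.3, 0.2, -1.2]
gripper_width: 0.175
```

Request:
drive_tool(deltas=[{"dx": 0, "dy": 0, "dz": -0.03, "wx": 0, "wy": 0, "wz": 0}, {"dx": 0, "dy": 0, "dz": -0.07, "wx": 0, "wy": 0, "wz": 0}, {"dx": 0, "dy": 0, "dz": -0.1, "wx": 0, "wy": 0, "wz": 0}, {"dx": 0, "dy": 0, "dz": -0.12, "wx": 0, "wy": 0, "wz": 0}, {"dx": 0, "dy": 0, "dz": -0.12, "wx": 0, "wy": 0, "wz": 0}, {"dx": 0, "dy": 0, "dz": -0.12, "wx": 0, "wy": 0, "wz": 0}])

```text
time_s: 17.95
tcp_pos: [0.5789, 0.0716, 0.1619]
ee_rot: [[-0.112, -0.994, -0.001], [-0.994, 0.112, -0.001], [0.001, 0.0, -1.0]]
wrist_force: [-0.2, -0.3, -0.9]
gripper_width: 0.173
```

```bash
python3 - <<'E'
from h import *
st();to(.424,.379,.165,173.6)
cv2.imwrite('pics/s3.png',cams.capture('scene')[:,:,::-1])
cv2.imwrite('pics/t3.png',cams.capture('top')[:,:,::-1])
crop('pics/t3.png','pics/t3b.png',50,130,260,190,3)
E
```

```text
17.95 [0.5789 0.0716 0.1619] yaw 173.57 F [-0.16 -0.32 -0.89] g 0.173 j [ 23.   20.9 -10.6   0.1 -58.6 -29.4]
d [-0.2882  0.1883 -0.0034] w [ 0.02 -0.07 -0.03] rows 6.9
```

View pics/s3.png

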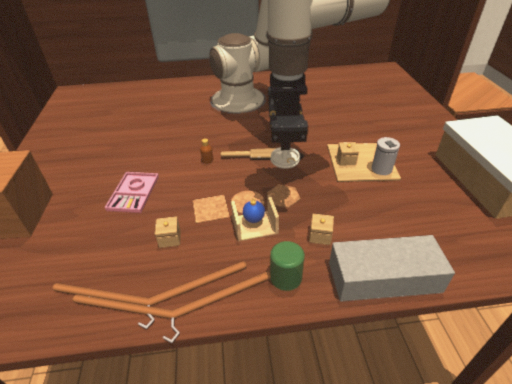

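View pics/t3b.png

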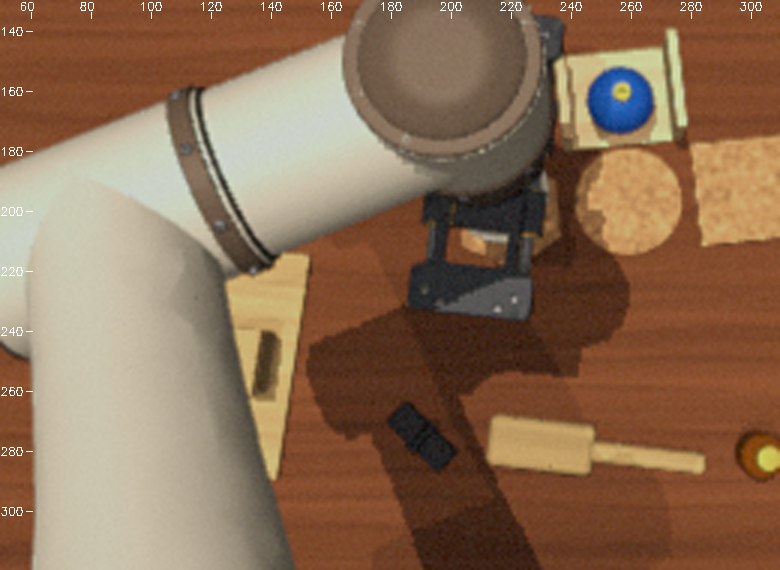

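Request:
drive_tool(deltas=[{"dx": -0.025, "dy": 0.016, "dz": -0.003, "wx": 0, "wy": 0, "wz": 0}, {"dx": -0.055, "dy": 0.036, "dz": -0.003, "wx": 0, "wy": 0, "wz": 0}, {"dx": -0.09, "dy": 0.059, "dz": -0.003, "wx": 0, "wy": 0, "wz": 0}, {"dx": -0.125, "dy": 0.082, "dz": -0.003, "wx": 0, "wy": 0, "wz": 0}, {"dx": -0.16, "dy": 0.105, "dz": -0.003, "wx": 0, "wy": 0, "wz": 0}, {"dx": -0.195, "dy": 0.128, "dz": -0.003, "wx": 0, "wy": 0, "wz": 0}, {"dx": -0.23, "dy": 0.15, "dz": -0.003, "wx": 0, "wy": 0, "wz": 0}, {"dx": -0.26, "dy": 0.17, "dz": -0.003, "wx": 0, "wy": 0, "wz": 0}, {"dx": -0.28, "dy": 0.183, "dz": -0.003, "wx": 0, "wy": 0, "wz": 0}, {"dx": -0.288, "dy": 0.188, "dz": -0.003, "wx": 0, "wy": 0, "wz": 0}, {"dx": -0.288, "dy": 0.188, "dz": -0.003, "wx": 0, "wy": 0, "wz": 0}, {"dx": -0.288, "dy": 0.188, "dz": -0.003, "wx": 0, "wy": 0, "wz": 0}])

```text
time_s: 19.25
tcp_pos: [0.4247, 0.3777, 0.1639]
ee_rot: [[-0.112, -0.994, -0.001], [-0.994, 0.112, -0.004], [0.004, 0.0, -1.0]]
wrist_force: [-0.6, -0.7, -1.3]
gripper_width: 0.173
```

```bash
python3 - <<'E'
from h import *
st();to(.424,.379,.0475,173.6)
im=cams.capture('wrist');cv2.imwrite('pics/w4.png',im[:,:,::-1])
cv2.imwrite('pics/s4.png',cams.capture('scene')[:,:,::-1])
crop('pics/s4.png','pics/s4b.png',300,80,140,120,5)
E
```

```text
19.25 [0.4247 0.3777 0.1639] yaw 173.57 F [-0.56 -0.69 -1.32] g 0.173 j [ 58.   19.5 -12.4   0.1 -58.3 -64.5]
d [-0.0016  0.0008  0.1164] w [ 0.03 -0.21 -0.03] rows 2.3
```

View pics/s4b.png

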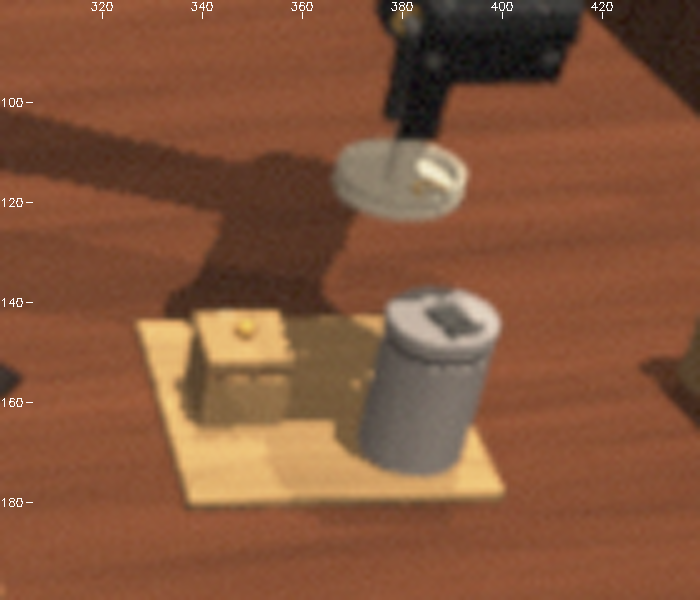

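View pics/w4.png

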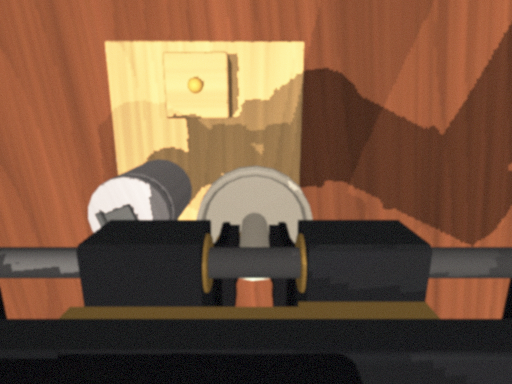

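Request:
drive_tool(deltas=[{"dx": -0.001, "dy": 0.0005, "dz": 0.035, "wx": 0, "wy": 0, "wz": 0}, {"dx": -0.001, "dy": 0.0005, "dz": 0.07, "wx": 0, "wy": 0, "wz": 0}, {"dx": -0.001, "dy": 0.0005, "dz": 0.095, "wx": 0, "wy": 0, "wz": 0}, {"dx": -0.001, "dy": 0.0005, "dz": 0.108, "wx": 0, "wy": 0, "wz": 0}, {"dx": -0.001, "dy": 0.0005, "dz": 0.113, "wx": 0, "wy": 0, "wz": 0}, {"dx": -0.001, "dy": 0.0005, "dz": 0.115, "wx": 0, "wy": 0, "wz": 0}, {"dx": -0.001, "dy": 0.0005, "dz": 0.115, "wx": 0, "wy": 0, "wz": 0}, {"dx": -0.001, "dy": 0.0005, "dz": 0.115, "wx": 0, "wy": 0, "wz": 0}])

```text
time_s: 20.15
tcp_pos: [0.425, 0.3803, 0.0511]
ee_rot: [[-0.111, -0.994, 0.002], [-0.994, 0.111, 0.0], [-0.001, -0.002, -1.0]]
wrist_force: [0.0, 0.1, -1.1]
gripper_width: 0.171
```

Request:
drive_tool(deltas=[{"dx": 0, "dy": 0, "dz": 0.0015, "wx": 0, "wy": 0, "wz": 0}, {"dx": 0, "dy": 0, "dz": 0.003, "wx": 0, "wy": 0, "wz": 0}, {"dx": 0, "dy": 0, "dz": 0.0035, "wx": 0, "wy": 0, "wz": 0}, {"dx": 0, "dy": 0, "dz": 0.0035, "wx": 0, "wy": 0, "wz": 0}])

```text
time_s: 20.55
tcp_pos: [0.4246, 0.3799, 0.0473]
ee_rot: [[-0.111, -0.994, 0.001], [-0.994, 0.111, -0.001], [0.001, -0.001, -1.0]]
wrist_force: [-2.1, -0.6, 4.1]
gripper_width: 0.175
```

Request:
drive_tool(deltas=[{"dx": 0, "dy": 0, "dz": 0, "wx": 0, "wy": 0, "wz": 0}, {"dx": 0, "dy": 0, "dz": 0, "wx": 0, "wy": 0, "wz": 0}, {"dx": 0, "dy": 0, "dz": 0, "wx": 0, "wy": 0, "wz": 0}, {"dx": 0, "dy": 0, "dz": 0, "wx": 0, "wy": 0, "wz": 0}, {"dx": 0, "dy": 0, "dz": 0, "wx": 0, "wy": 0, "wz": 0}, {"dx": 0, "dy": 0, "dz": -0.03, "wx": 0, "wy": 0, "wz": 0}, {"dx": 0, "dy": 0, "dz": -0.07, "wx": 0, "wy": 0, "wz": 0}, {"dx": 0, "dy": 0, "dz": -0.11, "wx": 0, "wy": 0, "wz": 0}, {"dx": 0, "dy": 0, "dz": -0.13, "wx": 0, "wy": 0, "wz": 0}, {"dx": 0, "dy": 0, "dz": -0.13, "wx": 0, "wy": 0, "wz": 0}], gripper=0.55)

```text
time_s: 21.55
tcp_pos: [0.4257, 0.3815, 0.1803]
ee_rot: [[-0.111, -0.994, 0.005], [-0.994, 0.111, 0.005], [-0.005, -0.005, -1.0]]
wrist_force: [0.7, 0.8, 0.5]
gripper_width: 0.554
```

```bash
python3 - <<'E'
from h import *
st();to(.667,-.0192,.2,185.7)
cv2.imwrite('pics/s5.png',cams.capture('scene')[:,:,::-1])
crop('pics/s5.png','pics/s5b.png',300,80,140,120,5)
crop('pics/s5.png','pics/s5c.png',200,150,120,100,6)
E
```

```text
21.55 [0.4257 0.3815 0.1803] yaw 173.62 F [0.75 0.8  0.47] g 0.554 j [ 58.2  18.6 -11.2   0.1 -59.8 -64.6]
d [ 0.3713 -0.2844 -0.0203] w [ -0.3    0.27 -12.08] rows 9.4
```

View pics/s5b.png

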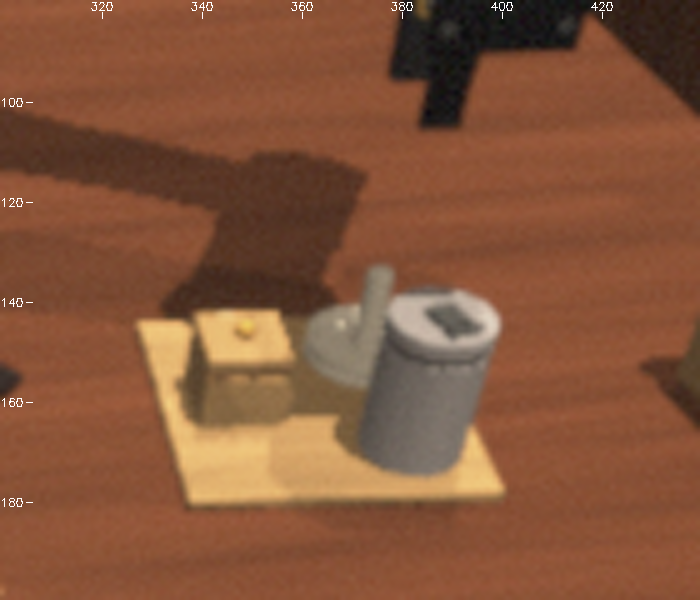

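View pics/s5c.png

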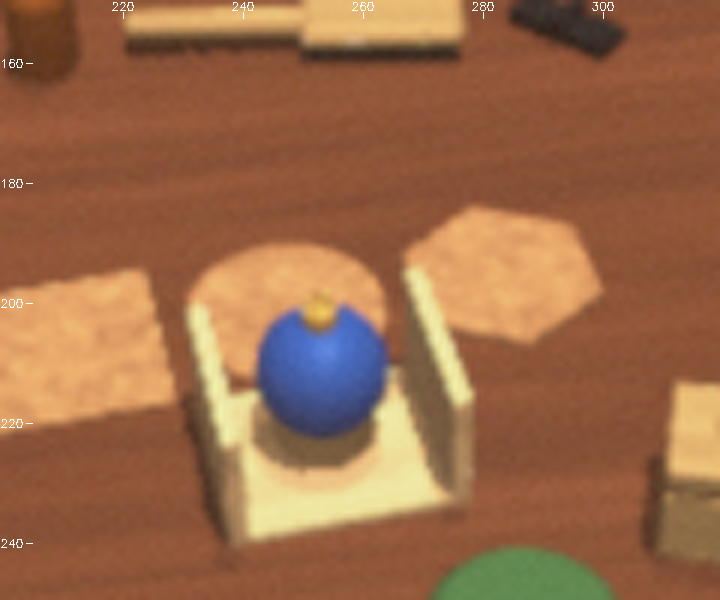

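```bash
python3 - <<'E'
from h import *
m=[cams.camera_model(n) for n in('top','scene')]
P=[a['intrinsics']@a['extrinsics'][:3] for a in m]
X=cv2.triangulatePoints(P[0],P[1],np.array([[371/1.5625],[141/1.5625]]),np.array([[448/1.5625],[394/1.5625]]));print((X[:3]/X[3]).T)
X=cv2.triangulatePoints(P[0],P[1],np.array([[256.8],[159.8]]),np.array([[396.5/1.5625],[314/1.5625]]));print('cap',(X[:3]/X[3]).T)
E
```

```text
[[0.83742425 0.02848419 0.08231109]]
cap [[ 0.66772091 -0.01798859  0.07435512]]
```

Request:
drive_tool(deltas=[{"dx": 0.037, "dy": -0.0284, "dz": -0.02, "wx": 0, "wy": 0, "wz": -3}, {"dx": 0.074, "dy": -0.057, "dz": -0.02, "wx": 0, "wy": 0, "wz": -6}, {"dx": 0.111, "dy": -0.085, "dz": -0.02, "wx": 0, "wy": 0, "wz": -9}, {"dx": 0.148, "dy": -0.114, "dz": -0.02, "wx": 0, "wy": 0, "wz": -12.1}, {"dx": 0.186, "dy": -0.142, "dz": -0.02, "wx": 0, "wy": 0, "wz": -12.1}, {"dx": 0.223, "dy": -0.171, "dz": -0.02, "wx": 0, "wy": 0, "wz": -12.1}, {"dx": 0.26, "dy": -0.199, "dz": -0.02, "wx": 0, "wy": 0, "wz": -12.1}, {"dx": 0.297, "dy": -0.227, "dz": -0.02, "wx": 0, "wy": 0, "wz": -12.1}, {"dx": 0.334, "dy": -0.256, "dz": -0.02, "wx": 0, "wy": 0, "wz": -12.1}, {"dx": 0.36, "dy": -0.276, "dz": -0.02, "wx": 0, "wy": 0, "wz": -12.1}, {"dx": 0.371, "dy": -0.284, "dz": -0.02, "wx": 0, "wy": 0, "wz": -12.1}, {"dx": 0.371, "dy": -0.284, "dz": -0.02, "wx": 0, "wy": 0, "wz": -12.1}, {"dx": 0.371, "dy": -0.284, "dz": -0.02, "wx": 0, "wy": 0, "wz": -12.1}, {"dx": 0.371, "dy": -0.284, "dz": -0.02, "wx": 0, "wy": 0, "wz": -12.1}], gripper=1)

```text
time_s: 23.0
tcp_pos: [0.6645, -0.0192, 0.1968]
ee_rot: [[0.101, -0.995, -0.001], [-0.995, -0.101, -0.002], [0.001, 0.001, -1.0]]
wrist_force: [0.3, 0.7, -0.1]
gripper_width: 1.001
```

```bash
python3 - <<'E'
from h import *
st();to(.667,-.0192,.0213,185.7)
im=cams.capture('wrist');cv2.imwrite('pics/w5.png',im[:,:,::-1])
crop('pics/w5.png','pics/w5b.png',0,0,512,384,1.56)
E
```

```text
23.0 [ 0.6645 -0.0192  0.1968] yaw -174.21 F [ 0.3   0.66 -0.08] g 1.001 j [ 12.3  26.9   4.4   0.1 -67.6  -6.5]
d [ 0.     -0.0026  0.1755] w [ 0.04 -0.09  0.09] rows 3.5
```

View pics/w5b.png

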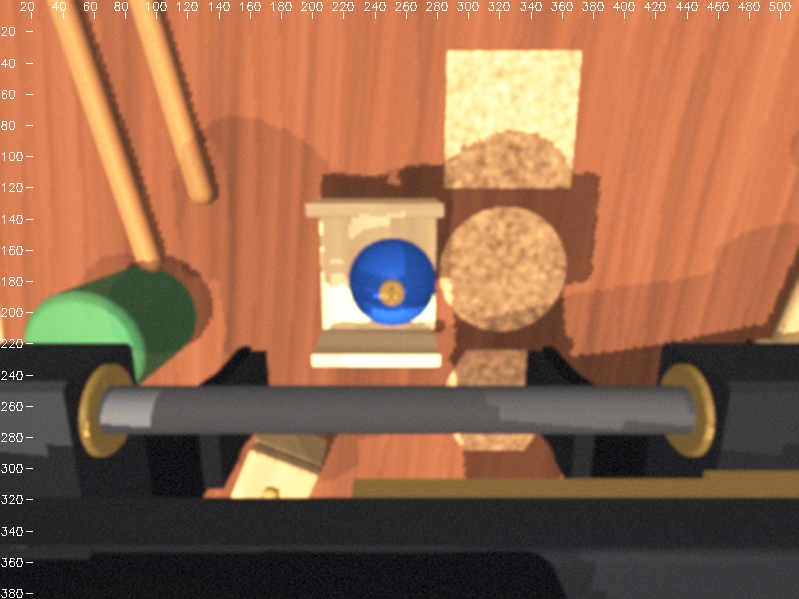

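```bash
python3 - <<'E'
from h import *
f=1.56
st()
def p(a,b,z): return ray('wrist',(a/f-.5,b/f-.5),z)[:2].round(4)
print('ball',p(393,281,.045),'cap',p(391,293,.08),'round',p(503,268,.003),'sq',p((444+582+571+446)/4,(50+50+188+188)/4,.003))
to(.6668,-.0195,.0213,185.7)
E
```

```text
23.05 [ 0.6646 -0.0191  0.1971] yaw -174.2 F [-0.55 -0.41  0.14] g 1.0 j [ 12.3  26.9   4.4   0.1 -67.6  -6.5]
ball [ 0.6674 -0.0197] cap [ 0.6683 -0.02  ] round [ 0.5906 -0.0282] sq [ 0.6006 -0.1269]
d [ 0.0004 -0.0021  0.1758] w [ 0.01 -0.09  0.1 ] rows 3.5
```

Request:
drive_tool(deltas=[{"dx": 0.0005, "dy": -0.0018, "dz": 0.04, "wx": 0, "wy": 0, "wz": 0}, {"dx": 0.0005, "dy": -0.0018, "dz": 0.08, "wx": 0, "wy": 0, "wz": 0}, {"dx": 0.0005, "dy": -0.0018, "dz": 0.11, "wx": 0, "wy": 0, "wz": 0}, {"dx": 0.0005, "dy": -0.0018, "dz": 0.135, "wx": 0, "wy": 0, "wz": 0}, {"dx": 0.0005, "dy": -0.0018, "dz": 0.155, "wx": 0, "wy": 0, "wz": 0}, {"dx": 0.0005, "dy": -0.0018, "dz": 0.17, "wx": 0, "wy": 0, "wz": 0}, {"dx": 0.0005, "dy": -0.0018, "dz": 0.1745, "wx": 0, "wy": 0, "wz": 0}, {"dx": 0.0005, "dy": -0.0018, "dz": 0.1745, "wx": 0, "wy": 0, "wz": 0}, {"dx": 0.0005, "dy": -0.0018, "dz": 0.1745, "wx": 0, "wy": 0, "wz": 0}, {"dx": 0.0005, "dy": -0.0018, "dz": 0.1745, "wx": 0, "wy": 0, "wz": 0}])

```text
time_s: 24.05
tcp_pos: [0.668, -0.0209, 0.0241]
ee_rot: [[0.099, -0.995, 0.003], [-0.995, -0.099, -0.001], [0.002, -0.003, -1.0]]
wrist_force: [-0.5, 0.5, -0.1]
gripper_width: 0.999
```

```bash
python3 - <<'E'
from h import *
st();to(.667,-.0195,.0213,185.7)
cv2.imwrite('pics/s6.png',cams.capture('scene')[:,:,::-1])
crop('pics/s6.png','pics/s6c.png',190,110,150,140,4)
E
```

```text
24.05 [ 0.668  -0.0209  0.0241] yaw -174.29 F [-0.52  0.5  -0.13] g 0.999 j [ 12.1  36.5  -5.9   0.1 -47.5  -6.5]
d [-0.0015  0.0009  0.0027] w [-0.16 -0.09  0.01] rows 0.1
```

View pics/s6c.png

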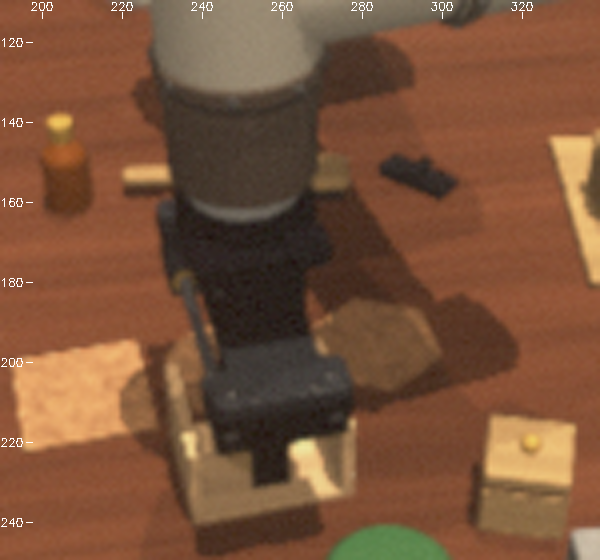

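Request:
drive_tool(deltas=[{"dx": -0.001, "dy": 0.0005, "dz": 0.0025, "wx": 0, "wy": 0, "wz": 0}, {"dx": -0.001, "dy": 0.0005, "dz": 0.0025, "wx": 0, "wy": 0, "wz": 0}])

```text
time_s: 24.3
tcp_pos: [0.6663, -0.0202, 0.0201]
ee_rot: [[0.099, -0.995, 0.0], [-0.995, -0.099, -0.002], [0.002, -0.0, -1.0]]
wrist_force: [-0.4, -0.3, -0.1]
gripper_width: 1.003
```

Request:
drive_tool(deltas=[{"dx": 0, "dy": 0, "dz": 0, "wx": 0, "wy": 0, "wz": 0}, {"dx": 0, "dy": 0, "dz": 0, "wx": 0, "wy": 0, "wz": 0}, {"dx": 0, "dy": 0, "dz": 0, "wx": 0, "wy": 0, "wz": 0}, {"dx": 0, "dy": 0, "dz": 0, "wx": 0, "wy": 0, "wz": 0}, {"dx": 0, "dy": 0, "dz": 0, "wx": 0, "wy": 0, "wz": 0}, {"dx": 0, "dy": 0, "dz": 0, "wx": 0, "wy": 0, "wz": 0}, {"dx": 0, "dy": 0, "dz": 0, "wx": 0, "wy": 0, "wz": 0}], gripper=0.2)

```text
time_s: 25.0
tcp_pos: [0.6671, -0.0201, 0.0203]
ee_rot: [[0.099, -0.995, 0.002], [-0.995, -0.099, -0.002], [0.002, -0.001, -1.0]]
wrist_force: [2.2, -0.2, 0.6]
gripper_width: 0.624
```

Request:
drive_tool(deltas=[{"dx": 0, "dy": 0, "dz": -0.005, "wx": 0, "wy": 0, "wz": 0}, {"dx": 0, "dy": 0, "dz": -0.01, "wx": 0, "wy": 0, "wz": 0}, {"dx": 0, "dy": 0, "dz": -0.015, "wx": 0, "wy": 0, "wz": 0}, {"dx": 0, "dy": 0, "dz": -0.02, "wx": 0, "wy": 0, "wz": 0}, {"dx": 0, "dy": 0, "dz": -0.02, "wx": 0, "wy": 0, "wz": 0}])

```text
time_s: 25.5
tcp_pos: [0.6671, -0.0201, 0.0413]
ee_rot: [[0.099, -0.995, 0.002], [-0.995, -0.099, -0.001], [0.002, -0.002, -1.0]]
wrist_force: [0.5, 0.1, -0.6]
gripper_width: 0.626
```

```bash
python3 - <<'E'
from h import *
st()
cv2.imwrite('pics/s7.png',cams.capture('scene')[:,:,::-1])
crop('pics/s7.png','pics/s7c.png',190,110,150,140,4)
im=cams.capture('wrist');cv2.imwrite('pics/w7.png',im[:,:,::-1])
E
```

```text
25.5 [ 0.6671 -0.0201  0.0413] yaw -174.29 F [ 0.51  0.14 -0.56] g 0.626 j [ 12.2  35.3  -5.2   0.1 -49.4  -6.6]
```

View pics/s7c.png

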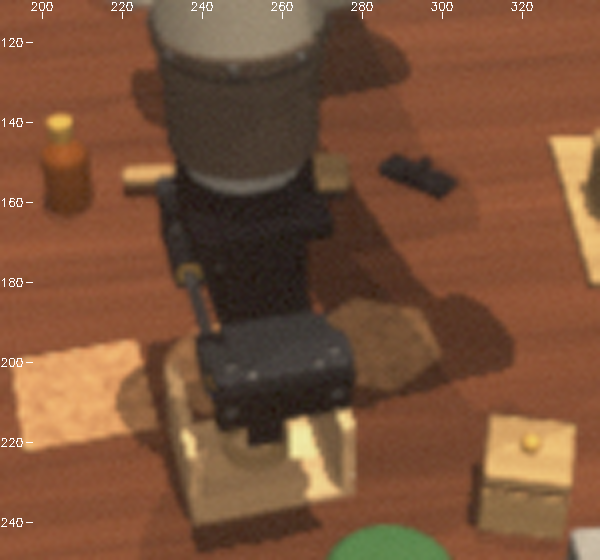

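View pics/w7.png

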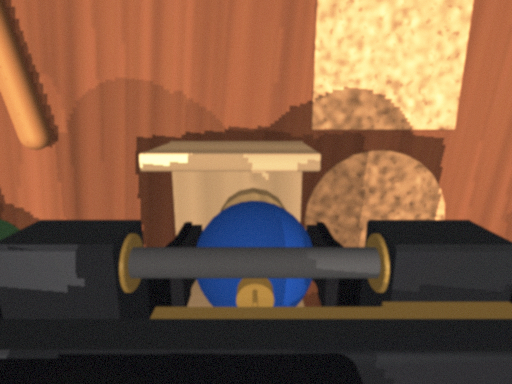

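Request:
drive_tool(deltas=[{"dx": 0, "dy": 0, "dz": -0.02, "wx": 0, "wy": 0, "wz": 0}, {"dx": 0, "dy": 0, "dz": -0.05, "wx": 0, "wy": 0, "wz": 0}, {"dx": 0, "dy": 0, "dz": -0.08, "wx": 0, "wy": 0, "wz": 0}, {"dx": 0, "dy": 0, "dz": -0.105, "wx": 0, "wy": 0, "wz": 0}, {"dx": 0, "dy": 0, "dz": -0.12, "wx": 0, "wy": 0, "wz": 0}, {"dx": 0, "dy": 0, "dz": -0.12, "wx": 0, "wy": 0, "wz": 0}])

```text
time_s: 26.2
tcp_pos: [0.6678, -0.0198, 0.1629]
ee_rot: [[0.1, -0.995, 0.006], [-0.995, -0.1, -0.001], [0.002, -0.005, -1.0]]
wrist_force: [0.4, 0.4, -0.9]
gripper_width: 0.627
```

```bash
python3 - <<'E'
from h import *
st();to(.478,-.25,.16,185.7)
E
```

```text
26.2 [ 0.6678 -0.0198  0.1629] yaw -174.28 F [ 0.44  0.44 -0.86] g 0.627 j [ 12.2  28.5   2.    0.1 -63.2  -6.5]
d [0.2101 0.2118 0.0021] w [-0.31 -0.1   0.02] rows 6.0
```

Request:
drive_tool(deltas=[{"dx": 0.01, "dy": 0.01, "dz": 0, "wx": 0, "wy": 0, "wz": 0}, {"dx": 0.025, "dy": 0.025, "dz": 0, "wx": 0, "wy": 0, "wz": 0}, {"dx": 0.045, "dy": 0.045, "dz": 0, "wx": 0, "wy": 0, "wz": 0}, {"dx": 0.07, "dy": 0.07, "dz": 0, "wx": 0, "wy": 0, "wz": 0}, {"dx": 0.095, "dy": 0.095, "dz": 0, "wx": 0, "wy": 0, "wz": 0}, {"dx": 0.12, "dy": 0.12, "dz": 0, "wx": 0, "wy": 0, "wz": 0}, {"dx": 0.145, "dy": 0.145, "dz": 0, "wx": 0, "wy": 0, "wz": 0}, {"dx": 0.17, "dy": 0.17, "dz": 0, "wx": 0, "wy": 0, "wz": 0}, {"dx": 0.19, "dy": 0.19, "dz": 0, "wx": 0, "wy": 0, "wz": 0}, {"dx": 0.203, "dy": 0.204, "dz": 0, "wx": 0, "wy": 0, "wz": 0}, {"dx": 0.21, "dy": 0.212, "dz": 0, "wx": 0, "wy": 0, "wz": 0}, {"dx": 0.21, "dy": 0.212, "dz": 0, "wx": 0, "wy": 0, "wz": 0}, {"dx": 0.21, "dy": 0.212, "dz": 0, "wx": 0, "wy": 0, "wz": 0}, {"dx": 0.21, "dy": 0.212, "dz": 0, "wx": 0, "wy": 0, "wz": 0}])

```text
time_s: 27.6
tcp_pos: [0.4769, -0.2494, 0.1601]
ee_rot: [[0.1, -0.995, 0.0], [-0.995, -0.1, -0.002], [0.002, 0.0, -1.0]]
wrist_force: [-0.0, -0.0, -0.8]
gripper_width: 0.632
```

```bash
python3 - <<'E'
from h import *
st()
im=cams.capture('wrist');cv2.imwrite('pics/w8.png',im[:,:,::-1])
crop('pics/w8.png','pics/w8b.png',0,0,512,384,1.56)
crop('pics/w8.png','pics/w8c.png',170,60,130,100,6)
E
```

```text
27.6 [ 0.4769 -0.2494  0.1601] yaw -174.25 F [-0.04 -0.02 -0.76] g 0.632 j [-10.3  16.8 -17.1   0.1 -56.1  16. ]
```

View pics/w8b.png

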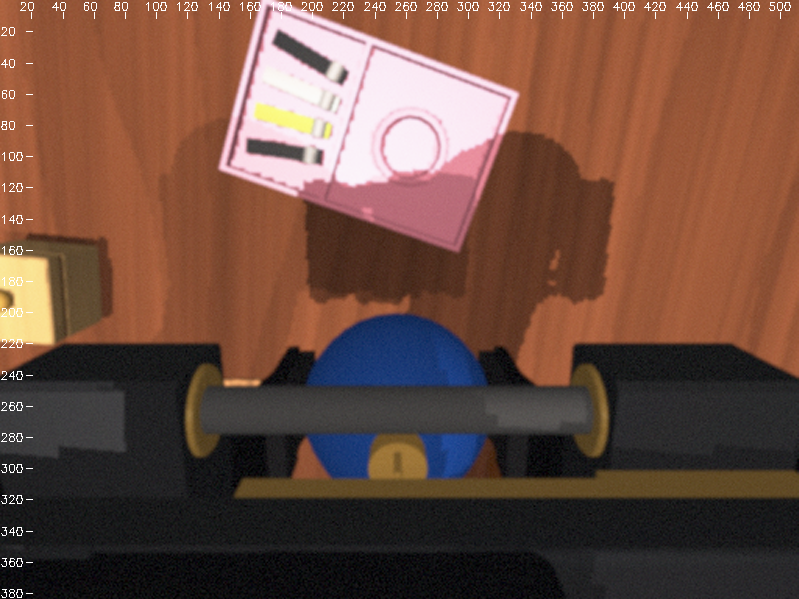

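View pics/w8c.png

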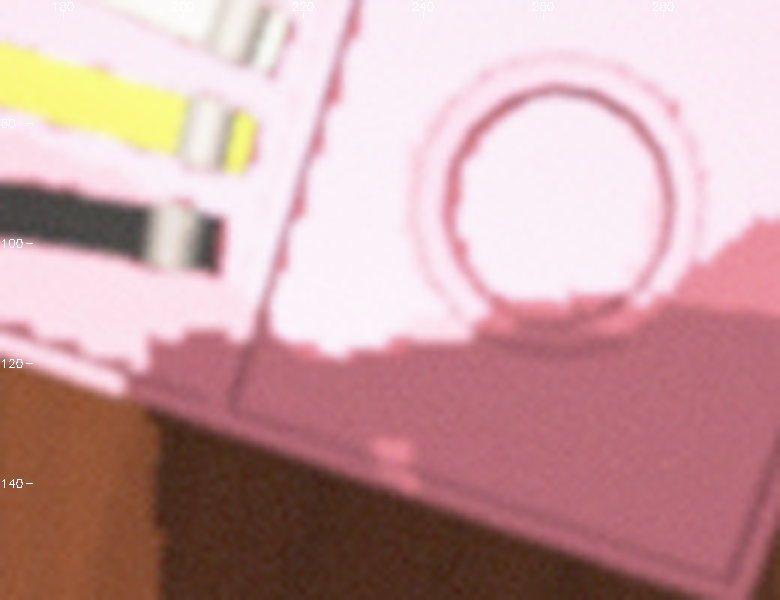

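```bash
python3 - <<'E'
from h import *
print(ray('wrist',(263.2,93.7),.017),ray('wrist',(262.5,93),.0145))
to(.478,-.3262,.1,185.7)
E
```

```text
[ 0.47701299 -0.3304854   0.017     ] [ 0.47764471 -0.33114848  0.0145    ]
d [0.0765 0.0066 0.0603] w [ 0.   -0.09  0.06] rows 2.0
```

Request:
drive_tool(deltas=[{"dx": 0.015, "dy": 0.001, "dz": 0.01, "wx": 0, "wy": 0, "wz": 0}, {"dx": 0.03, "dy": 0.003, "dz": 0.025, "wx": 0, "wy": 0, "wz": 0}, {"dx": 0.04, "dy": 0.003, "dz": 0.035, "wx": 0, "wy": 0, "wz": 0}, {"dx": 0.04, "dy": 0.003, "dz": 0.04, "wx": 0, "wy": 0, "wz": 0}, {"dx": 0.04, "dy": 0.003, "dz": 0.04, "wx": 0, "wy": 0, "wz": 0}, {"dx": 0.04, "dy": 0.003, "dz": 0.04, "wx": 0, "wy": 0, "wz": 0}])

```text
time_s: 28.25
tcp_pos: [0.4774, -0.2902, 0.1204]
ee_rot: [[0.099, -0.995, 0.0], [-0.995, -0.099, -0.002], [0.002, 0.0, -1.0]]
wrist_force: [-0.3, -0.9, -1.1]
gripper_width: 0.631
```

```bash
python3 - <<'E'
from h import *
st()
im=cams.capture('wrist');cv2.imwrite('pics/w9.png',im[:,:,::-1])
crop('pics/w9.png','pics/w9c.png',170,60,150,120,5)
E
```

```text
28.25 [ 0.4774 -0.2902  0.1204] yaw -174.3 F [-0.33 -0.93 -1.07] g 0.631 j [-14.6  21.1 -17.1   0.1 -51.7  20.2]
```

View pics/w9c.png

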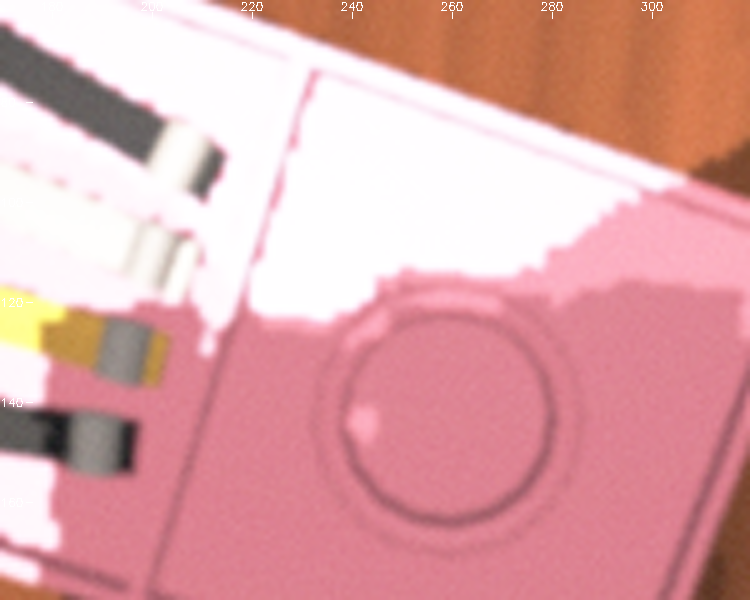

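```bash
python3 - <<'E'
from h import *
print(ray('wrist',(259,142.7),.017))
f=5
a=ray('wrist',(170+341/f-.5,142.7),.017);b=ray('wrist',(170+554/f-.5,142.7),.017);print(np.linalg.norm(a-b))
to(.4775,-.3290,.05,185.7)
E
```

```text
[ 0.4779573  -0.33146161  0.017     ]
0.034193995505883
d [0.0386 0.004  0.0709] w [-0.04 -0.12  0.01] rows 1.6
```

Request:
drive_tool(deltas=[{"dx": 0.015, "dy": 0.001, "dz": 0.01, "wx": 0, "wy": 0, "wz": 0}, {"dx": 0.03, "dy": 0.003, "dz": 0.025, "wx": 0, "wy": 0, "wz": 0}, {"dx": 0.04, "dy": 0.004, "dz": 0.045, "wx": 0, "wy": 0, "wz": 0}, {"dx": 0.04, "dy": 0.004, "dz": 0.065, "wx": 0, "wy": 0, "wz": 0}, {"dx": 0.04, "dy": 0.004, "dz": 0.071, "wx": 0, "wy": 0, "wz": 0}, {"dx": 0.04, "dy": 0.004, "dz": 0.071, "wx": 0, "wy": 0, "wz": 0}, {"dx": 0.04, "dy": 0.004, "dz": 0.071, "wx": 0, "wy": 0, "wz": 0}, {"dx": 0.04, "dy": 0.004, "dz": 0.071, "wx": 0, "wy": 0, "wz": 0}])

```text
time_s: 29.1
tcp_pos: [0.4781, -0.3308, 0.0506]
ee_rot: [[0.1, -0.995, 0.002], [-0.995, -0.1, -0.003], [0.003, -0.002, -1.0]]
wrist_force: [0.6, 0.6, -0.7]
gripper_width: 0.625
```

```bash
python3 - <<'E'
from h import *
st();to(.4777,-.3305,.022,185.7)
cv2.imwrite('pics/t9.png',cams.capture('top')[:,:,::-1])
crop('pics/t9.png','pics/t9c.png',340,180,90,90,6)
cv2.imwrite('pics/s9.png',cams.capture('scene')[:,:,::-1])
crop('pics/s9.png','pics/s9c.png',80,120,110,110,5)
E
```

```text
29.1 [ 0.4781 -0.3308  0.0506] yaw -174.28 F [ 0.59  0.56 -0.66] g 0.625 j [-18.7  27.9 -18.    0.1 -43.9  24.3]
d [-0.0004  0.0005  0.0286] w [-0.11 -0.16  0.02] rows 0.6
```

View pics/s9c.png

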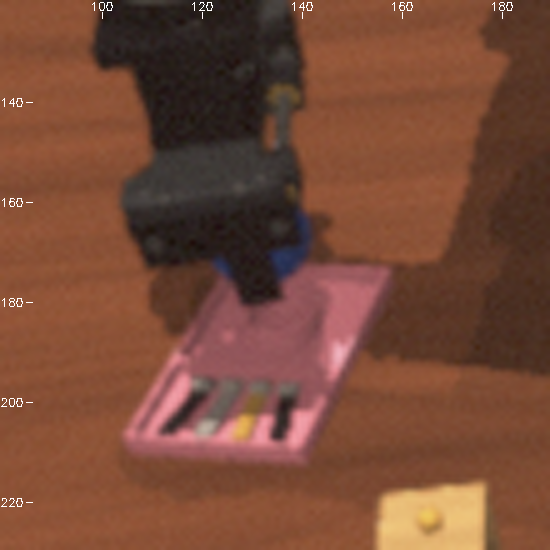

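Request:
drive_tool(deltas=[{"dx": 0, "dy": 0, "dz": 0.008, "wx": 0, "wy": 0, "wz": 0}, {"dx": 0, "dy": 0, "dz": 0.016, "wx": 0, "wy": 0, "wz": 0}, {"dx": 0, "dy": 0, "dz": 0.023, "wx": 0, "wy": 0, "wz": 0}, {"dx": 0, "dy": 0, "dz": 0.027, "wx": 0, "wy": 0, "wz": 0}, {"dx": 0, "dy": 0, "dz": 0.0285, "wx": 0, "wy": 0, "wz": 0}, {"dx": 0, "dy": 0, "dz": 0.0285, "wx": 0, "wy": 0, "wz": 0}, {"dx": 0, "dy": 0, "dz": 0.0285, "wx": 0, "wy": 0, "wz": 0}])

```text
time_s: 29.9
tcp_pos: [0.4775, -0.3306, 0.0211]
ee_rot: [[0.099, -0.995, 0.001], [-0.995, -0.099, -0.002], [0.002, -0.0, -1.0]]
wrist_force: [0.0, 0.4, 0.0]
gripper_width: 0.629
```

Request:
drive_tool(deltas=[{"dx": 0, "dy": 0, "dz": 0.001, "wx": 0, "wy": 0, "wz": 0}, {"dx": 0, "dy": 0, "dz": 0.001, "wx": 0, "wy": 0, "wz": 0}])

```text
time_s: 30.1
tcp_pos: [0.4777, -0.3306, 0.0203]
ee_rot: [[0.099, -0.995, 0.001], [-0.995, -0.099, -0.002], [0.002, -0.001, -1.0]]
wrist_force: [0.5, -0.2, 0.2]
gripper_width: 0.623
```

Request:
drive_tool(deltas=[{"dx": 0, "dy": 0, "dz": 0.001, "wx": 0, "wy": 0, "wz": 0}, {"dx": 0, "dy": 0, "dz": 0.001, "wx": 0, "wy": 0, "wz": 0}])

```text
time_s: 30.3
tcp_pos: [0.4778, -0.3309, 0.0197]
ee_rot: [[0.1, -0.995, 0.001], [-0.995, -0.1, -0.002], [0.003, -0.001, -1.0]]
wrist_force: [-1.2, -0.7, 4.4]
gripper_width: 0.628
```

Request:
drive_tool(deltas=[{"dx": 0, "dy": 0, "dz": 0, "wx": 0, "wy": 0, "wz": 0}, {"dx": 0, "dy": 0, "dz": 0, "wx": 0, "wy": 0, "wz": 0}, {"dx": 0, "dy": 0, "dz": 0, "wx": 0, "wy": 0, "wz": 0}, {"dx": 0, "dy": 0, "dz": 0, "wx": 0, "wy": 0, "wz": 0}, {"dx": 0, "dy": 0, "dz": 0, "wx": 0, "wy": 0, "wz": 0}, {"dx": 0, "dy": 0, "dz": 0, "wx": 0, "wy": 0, "wz": 0}, {"dx": 0, "dy": 0, "dz": -0.02, "wx": 0, "wy": 0, "wz": 0}, {"dx": 0, "dy": 0, "dz": -0.05, "wx": 0, "wy": 0, "wz": 0}, {"dx": 0, "dy": 0, "dz": -0.09, "wx": 0, "wy": 0, "wz": 0}, {"dx": 0, "dy": 0, "dz": -0.14, "wx": 0, "wy": 0, "wz": 0}, {"dx": 0, "dy": 0, "dz": -0.17, "wx": 0, "wy": 0, "wz": 0}, {"dx": 0, "dy": 0, "dz": -0.17, "wx": 0, "wy": 0, "wz": 0}], gripper=1)

```text
time_s: 31.5
tcp_pos: [0.4801, -0.3316, 0.195]
ee_rot: [[0.1, -0.995, 0.011], [-0.995, -0.1, -0.007], [0.008, -0.01, -1.0]]
wrist_force: [1.0, 0.1, -0.8]
gripper_width: 1.005
```

```bash
python3 - <<'E'
from h import *
st();to(.4246,.3799,.2,173.6)
cv2.imwrite('pics/s10.png',cams.capture('scene')[:,:,::-1])
crop('pics/s10.png','pics/s10c.png',80,120,110,110,5)
cv2.imwrite('pics/w10.png',cams.capture('wrist')[:,:,::-1])
E
```

```text
31.5 [ 0.4801 -0.3316  0.195 ] yaw -174.26 F [ 1.05  0.05 -0.78] g 1.005 j [-18.6  18.8  -8.6   0.2 -61.9  24.3]
d [-0.7134 -0.0161 -0.0105] w [-0.63 -0.39 12.14] rows 14.3
```

View pics/s10c.png

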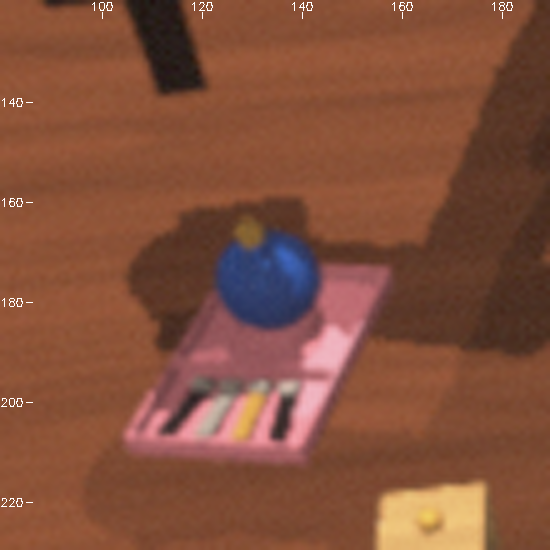

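View pics/w10.png

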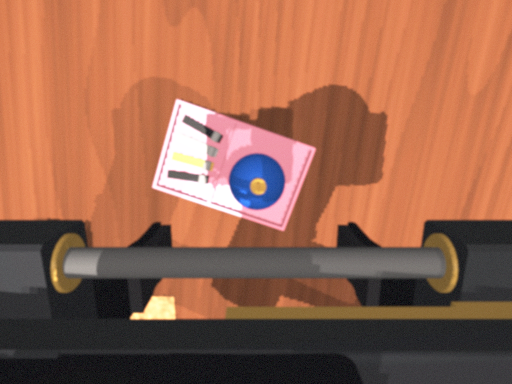

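```bash
python3 - <<'E'
from h import *
st();print(ray('wrist',(257.5,181.5),.045))
to(.4601,.286,.19,173.6)
E
```

```text
31.6 [ 0.4773 -0.33    0.1896] yaw -174.32 F [-1.11  0.79 -0.18] g 1.004 j [-18.6  19.1  -9.    0.1 -61.8  24.3]
[ 0.47441725 -0.3309591   0.045     ]
d [-0.6147 -0.0439 -0.0014] w [-0.1  -0.09 12.08] rows 12.3
```

Request:
drive_tool(deltas=[{"dx": -0.03, "dy": -0.002, "dz": 0, "wx": 0, "wy": 0, "wz": 1}, {"dx": -0.08, "dy": -0.006, "dz": 0, "wx": 0, "wy": 0, "wz": 2}, {"dx": -0.13, "dy": -0.009, "dz": 0, "wx": 0, "wy": 0, "wz": 4}, {"dx": -0.18, "dy": -0.013, "dz": 0, "wx": 0, "wy": 0, "wz": 6}, {"dx": -0.23, "dy": -0.016, "dz": 0, "wx": 0, "wy": 0, "wz": 8}, {"dx": -0.28, "dy": -0.02, "dz": 0, "wx": 0, "wy": 0, "wz": 10}, {"dx": -0.33, "dy": -0.024, "dz": 0, "wx": 0, "wy": 0, "wz": 12.1}, {"dx": -0.38, "dy": -0.027, "dz": 0, "wx": 0, "wy": 0, "wz": 12.1}, {"dx": -0.43, "dy": -0.031, "dz": 0, "wx": 0, "wy": 0, "wz": 12.1}, {"dx": -0.48, "dy": -0.034, "dz": 0, "wx": 0, "wy": 0, "wz": 12.1}, {"dx": -0.53, "dy": -0.038, "dz": 0, "wx": 0, "wy": 0, "wz": 12.1}, {"dx": -0.575, "dy": -0.041, "dz": 0, "wx": 0, "wy": 0, "wz": 12.1}, {"dx": -0.605, "dy": -0.043, "dz": 0, "wx": 0, "wy": 0, "wz": 12.1}, {"dx": -0.615, "dy": -0.044, "dz": 0, "wx": 0, "wy": 0, "wz": 12.1}, {"dx": -0.615, "dy": -0.044, "dz": 0, "wx": 0, "wy": 0, "wz": 12.1}, {"dx": -0.615, "dy": -0.044, "dz": 0, "wx": 0, "wy": 0, "wz": 12.1}, {"dx": -0.615, "dy": -0.044, "dz": 0, "wx": 0, "wy": 0, "wz": 12.1}])

```text
time_s: 33.3
tcp_pos: [0.4599, 0.2845, 0.1876]
ee_rot: [[-0.113, -0.994, -0.001], [-0.994, 0.113, -0.003], [0.003, 0.0, -1.0]]
wrist_force: [-0.1, -0.1, -0.7]
gripper_width: 1.0
```

```bash
python3 - <<'E'
from h import *
st();to(.4601,.286,.0305,173.6)
cv2.imwrite('pics/t11.png',cams.capture('top')[:,:,::-1])
crop('pics/t11.png','pics/t11c.png',340,180,90,90,6)
cv2.imwrite('pics/s11.png',cams.capture('scene')[:,:,::-1])
E
```

```text
33.3 [0.4599 0.2845 0.1876] yaw 173.5 F [-0.15 -0.08 -0.69] g 1.0 j [ 49.   15.6 -14.4   0.1 -60.2 -55.5]
d [-1.900e-03 -1.000e-04  1.571e-01] w [ 0.02 -0.15 -0.1 ] rows 3.1
```

View pics/t11c.png

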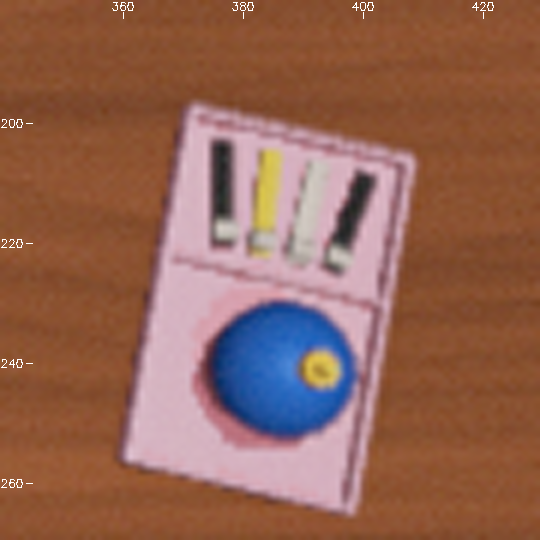

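View pics/s11.png

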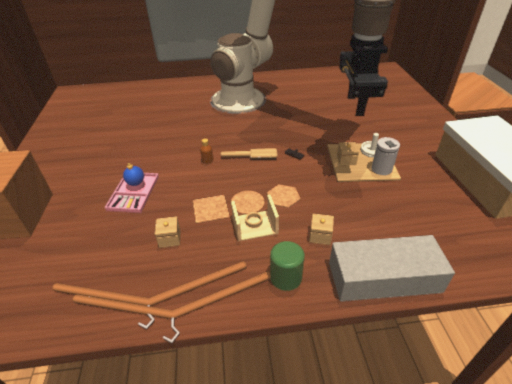

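```bash
python3 - <<'E'
from h import *
print(ray('top',(386.8,241.2),.039),ray('top',(340+321/6-.5,180+370/6-.5),.08))
E
```

```text
[ 0.47689265 -0.33122525  0.039     ] [ 0.47590893 -0.33086581  0.08      ]
```

Request:
drive_tool(deltas=[{"dx": -0.001, "dy": 0, "dz": 0.04, "wx": 0, "wy": 0, "wz": 0}, {"dx": -0.001, "dy": 0, "dz": 0.08, "wx": 0, "wy": 0, "wz": 0}, {"dx": -0.001, "dy": 0, "dz": 0.12, "wx": 0, "wy": 0, "wz": 0}, {"dx": -0.001, "dy": 0, "dz": 0.145, "wx": 0, "wy": 0, "wz": 0}, {"dx": -0.001, "dy": 0, "dz": 0.156, "wx": 0, "wy": 0, "wz": 0}, {"dx": -0.001, "dy": 0, "dz": 0.156, "wx": 0, "wy": 0, "wz": 0}, {"dx": -0.001, "dy": 0, "dz": 0.156, "wx": 0, "wy": 0, "wz": 0}])

```text
time_s: 34.1
tcp_pos: [0.4612, 0.2873, 0.0333]
ee_rot: [[-0.112, -0.994, 0.002], [-0.994, 0.112, -0.0], [-0.0, -0.002, -1.0]]
wrist_force: [0.6, 0.2, -0.1]
gripper_width: 0.998
```

Request:
drive_tool(deltas=[{"dx": 0, "dy": 0, "dz": 0, "wx": 0, "wy": 0, "wz": 0}, {"dx": 0, "dy": 0, "dz": 0, "wx": 0, "wy": 0, "wz": 0}, {"dx": 0, "dy": 0, "dz": 0, "wx": 0, "wy": 0, "wz": 0}, {"dx": 0, "dy": 0, "dz": 0, "wx": 0, "wy": 0, "wz": 0}, {"dx": 0, "dy": 0, "dz": 0, "wx": 0, "wy": 0, "wz": 0}, {"dx": 0, "dy": 0, "dz": 0, "wx": 0, "wy": 0, "wz": 0}, {"dx": 0, "dy": 0, "dz": 0, "wx": 0, "wy": 0, "wz": 0}, {"dx": 0, "dy": 0, "dz": 0, "wx": 0, "wy": 0, "wz": 0}], gripper=0.3)

```text
time_s: 34.9
tcp_pos: [0.4602, 0.2869, 0.0321]
ee_rot: [[-0.111, -0.994, 0.0], [-0.994, 0.111, -0.002], [0.002, -0.001, -1.0]]
wrist_force: [-0.3, -0.1, 1.6]
gripper_width: 0.575
```

Request:
drive_tool(deltas=[{"dx": 0, "dy": 0, "dz": -0.03, "wx": 0, "wy": 0, "wz": 0}, {"dx": 0, "dy": 0, "dz": -0.07, "wx": 0, "wy": 0, "wz": 0}, {"dx": 0, "dy": 0, "dz": -0.11, "wx": 0, "wy": 0, "wz": 0}, {"dx": 0, "dy": 0, "dz": -0.125, "wx": 0, "wy": 0, "wz": 0}, {"dx": 0, "dy": 0, "dz": -0.125, "wx": 0, "wy": 0, "wz": 0}, {"dx": 0, "dy": 0, "dz": -0.125, "wx": 0, "wy": 0, "wz": 0}])

```text
time_s: 35.5
tcp_pos: [0.4594, 0.2865, 0.1559]
ee_rot: [[-0.112, -0.994, -0.001], [-0.994, 0.112, -0.002], [0.003, 0.001, -1.0]]
wrist_force: [-0.5, -0.5, -1.2]
gripper_width: 0.575
```

```bash
python3 - <<'E'
from h import *
st();to(.589,-.027,.155,98)
E
```

```text
35.5 [0.4594 0.2865 0.1559] yaw 173.56 F [-0.52 -0.49 -1.19] g 0.575 j [ 49.1  17.4 -16.8   0.  -55.9 -55.6]
d [ 0.297  -0.1639  0.0015] w [-4.000e-02 -1.700e-01  7.556e+01] rows 8.8
```

Request:
drive_tool(deltas=[{"dx": 0.024, "dy": -0.013, "dz": 0, "wx": 0, "wy": 0, "wz": 6}, {"dx": 0.052, "dy": -0.028, "dz": 0, "wx": 0, "wy": 0, "wz": 13}, {"dx": 0.08, "dy": -0.044, "dz": 0, "wx": 0, "wy": 0, "wz": 20}, {"dx": 0.108, "dy": -0.06, "dz": 0, "wx": 0, "wy": 0, "wz": 27}, {"dx": 0.136, "dy": -0.075, "dz": 0, "wx": 0, "wy": 0, "wz": 34}, {"dx": 0.164, "dy": -0.09, "dz": 0, "wx": 0, "wy": 0, "wz": 41}, {"dx": 0.192, "dy": -0.106, "dz": 0, "wx": 0, "wy": 0, "wz": 48}, {"dx": 0.22, "dy": -0.121, "dz": 0, "wx": 0, "wy": 0, "wz": 55}, {"dx": 0.248, "dy": -0.137, "dz": 0, "wx": 0, "wy": 0, "wz": 62}, {"dx": 0.275, "dy": -0.152, "dz": 0, "wx": 0, "wy": 0, "wz": 69}, {"dx": 0.29, "dy": -0.16, "dz": 0, "wx": 0, "wy": 0, "wz": 74}, {"dx": 0.297, "dy": -0.164, "dz": 0, "wx": 0, "wy": 0, "wz": 75.5}, {"dx": 0.297, "dy": -0.164, "dz": 0, "wx": 0, "wy": 0, "wz": 75.5}, {"dx": 0.297, "dy": -0.164, "dz": 0, "wx": 0, "wy": 0, "wz": 75.5}, {"dx": 0.297, "dy": -0.164, "dz": 0, "wx": 0, "wy": 0, "wz": 75.5}])

```text
time_s: 37.0
tcp_pos: [0.5896, -0.0255, 0.1572]
ee_rot: [[-0.99, -0.143, -0.001], [-0.143, 0.99, -0.002], [0.001, -0.002, -1.0]]
wrist_force: [0.7, 0.2, -1.0]
gripper_width: 0.573
```

```bash
python3 - <<'E'
from h import *
st();to(.589,-.027,.03,98)
E
```

```text
37.0 [ 0.5896 -0.0255  0.1572] yaw 98.21 F [ 0.69  0.21 -1.  ] g 0.573 j [ 13.3  21.8 -10.    0.1 -58.3 -95.1]
d [ 0.0007 -0.0012  0.1272] w [-0.09 -0.04  0.21] rows 2.5
```

Request:
drive_tool(deltas=[{"dx": 0.0015, "dy": -0.0013, "dz": 0.04, "wx": 0, "wy": 0, "wz": 0}, {"dx": 0.0015, "dy": -0.0013, "dz": 0.08, "wx": 0, "wy": 0, "wz": 0}, {"dx": 0.0015, "dy": -0.0013, "dz": 0.105, "wx": 0, "wy": 0, "wz": 0}, {"dx": 0.0015, "dy": -0.0013, "dz": 0.12, "wx": 0, "wy": 0, "wz": 0}, {"dx": 0.0015, "dy": -0.0013, "dz": 0.126, "wx": 0, "wy": 0, "wz": 0}, {"dx": 0.0015, "dy": -0.0013, "dz": 0.1275, "wx": 0, "wy": 0, "wz": 0}, {"dx": 0.0015, "dy": -0.0013, "dz": 0.1275, "wx": 0, "wy": 0, "wz": 0}, {"dx": 0.0015, "dy": -0.0013, "dz": 0.1275, "wx": 0, "wy": 0, "wz": 0}])

```text
time_s: 37.8
tcp_pos: [0.5896, -0.0278, 0.0313]
ee_rot: [[-0.99, -0.141, 0.003], [-0.141, 0.99, -0.001], [-0.002, -0.002, -1.0]]
wrist_force: [0.1, -0.3, -0.8]
gripper_width: 0.57
```

Request:
drive_tool(deltas=[{"dx": 0, "dy": 0, "dz": 0.0015, "wx": 0, "wy": 0, "wz": 0}, {"dx": 0, "dy": 0, "dz": 0.003, "wx": 0, "wy": 0, "wz": 0}, {"dx": 0, "dy": 0, "dz": 0.004, "wx": 0, "wy": 0, "wz": 0}, {"dx": 0, "dy": 0, "dz": 0.0045, "wx": 0, "wy": 0, "wz": 0}, {"dx": 0, "dy": 0, "dz": 0.0045, "wx": 0, "wy": 0, "wz": 0}])

```text
time_s: 38.3
tcp_pos: [0.5891, -0.0281, 0.0271]
ee_rot: [[-0.99, -0.141, 0.001], [-0.141, 0.99, -0.002], [-0.001, -0.002, -1.0]]
wrist_force: [-2.7, 0.6, 5.9]
gripper_width: 0.575
```

Box seated (contact); release, lift, go to the dish.

Request:
drive_tool(deltas=[{"dx": 0, "dy": 0, "dz": 0, "wx": 0, "wy": 0, "wz": 0}, {"dx": 0, "dy": 0, "dz": 0, "wx": 0, "wy": 0, "wz": 0}, {"dx": 0, "dy": 0, "dz": 0, "wx": 0, "wy": 0, "wz": 0}, {"dx": 0, "dy": 0, "dz": 0, "wx": 0, "wy": 0, "wz": 0}, {"dx": 0, "dy": 0, "dz": 0, "wx": 0, "wy": 0, "wz": 0}, {"dx": 0, "dy": 0, "dz": -0.03, "wx": 0, "wy": 0, "wz": 0}, {"dx": 0, "dy": 0, "dz": -0.07, "wx": 0, "wy": 0, "wz": 0}, {"dx": 0, "dy": 0, "dz": -0.11, "wx": 0, "wy": 0, "wz": 0}, {"dx": 0, "dy": 0, "dz": -0.15, "wx": 0, "wy": 0, "wz": 0}, {"dx": 0, "dy": 0, "dz": -0.155, "wx": 0, "wy": 0, "wz": 0}, {"dx": 0, "dy": 0, "dz": -0.155, "wx": 0, "wy": 0, "wz": 0}], gripper=0.9)

```text
time_s: 39.4
tcp_pos: [0.5893, -0.0276, 0.1821]
ee_rot: [[-0.99, -0.141, 0.004], [-0.141, 0.99, -0.001], [-0.004, -0.001, -1.0]]
wrist_force: [-0.6, -0.8, -0.5]
gripper_width: 0.897
```

```bash
python3 - <<'E'
from h import *
st();to(.4246,.3799,.18,173.6)
E
```

```text
39.4 [ 0.5893 -0.0276  0.1821] yaw 98.09 F [-0.58 -0.79 -0.53] g 0.897 j [ 13.1  20.3  -8.3   0.1 -61.2 -95. ]
d [0.1058 0.4267 0.0012] w [ -0.2    0.13 -75.51] rows 8.8
```

Request:
drive_tool(deltas=[{"dx": 0.008, "dy": 0.034, "dz": 0, "wx": 0, "wy": 0, "wz": -6}, {"dx": 0.018, "dy": 0.073, "dz": 0, "wx": 0, "wy": 0, "wz": -13}, {"dx": 0.028, "dy": 0.113, "dz": 0, "wx": 0, "wy": 0, "wz": -20}, {"dx": 0.038, "dy": 0.153, "dz": 0, "wx": 0, "wy": 0, "wz": -27}, {"dx": 0.048, "dy": 0.192, "dz": 0, "wx": 0, "wy": 0, "wz": -34}, {"dx": 0.057, "dy": 0.231, "dz": 0, "wx": 0, "wy": 0, "wz": -41}, {"dx": 0.067, "dy": 0.271, "dz": 0, "wx": 0, "wy": 0, "wz": -48}, {"dx": 0.077, "dy": 0.31, "dz": 0, "wx": 0, "wy": 0, "wz": -55}, {"dx": 0.087, "dy": 0.35, "dz": 0, "wx": 0, "wy": 0, "wz": -62}, {"dx": 0.096, "dy": 0.388, "dz": 0, "wx": 0, "wy": 0, "wz": -69}, {"dx": 0.103, "dy": 0.417, "dz": 0, "wx": 0, "wy": 0, "wz": -74}, {"dx": 0.106, "dy": 0.427, "dz": 0, "wx": 0, "wy": 0, "wz": -75.5}, {"dx": 0.106, "dy": 0.427, "dz": 0, "wx": 0, "wy": 0, "wz": -75.5}, {"dx": 0.106, "dy": 0.427, "dz": 0, "wx": 0, "wy": 0, "wz": -75.5}, {"dx": 0.106, "dy": 0.427, "dz": 0, "wx": 0, "wy": 0, "wz": -75.5}], gripper=0.55)

```text
time_s: 40.9
tcp_pos: [0.4239, 0.3786, 0.1794]
ee_rot: [[-0.114, -0.994, -0.0], [-0.994, 0.114, -0.003], [0.003, 0.0, -1.0]]
wrist_force: [0.6, -0.6, -0.1]
gripper_width: 0.55
```

```bash
python3 - <<'E'
from h import *
st();to(.4246,.3799,.0473,173.6)
cv2.imwrite('pics/w12.png',cams.capture('wrist')[:,:,::-1])
cv2.imwrite('pics/t12.png',cams.capture('top')[:,:,::-1])
crop('pics/t12.png','pics/t12c.png',195,130,130,95,6)
E
```

```text
40.9 [0.4239 0.3786 0.1794] yaw 173.47 F [ 0.59 -0.56 -0.09] g 0.55 j [ 58.1  18.6 -11.3   0.1 -60.2 -64.7]
d [-0.0018 -0.0005  0.1321] w [ 0.01 -0.16 -0.13] rows 2.6
```

View pics/w12.png

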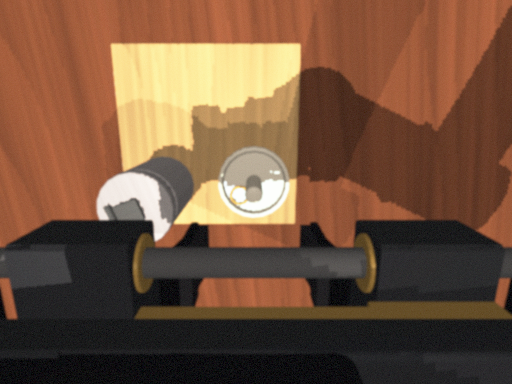

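View pics/t12c.png

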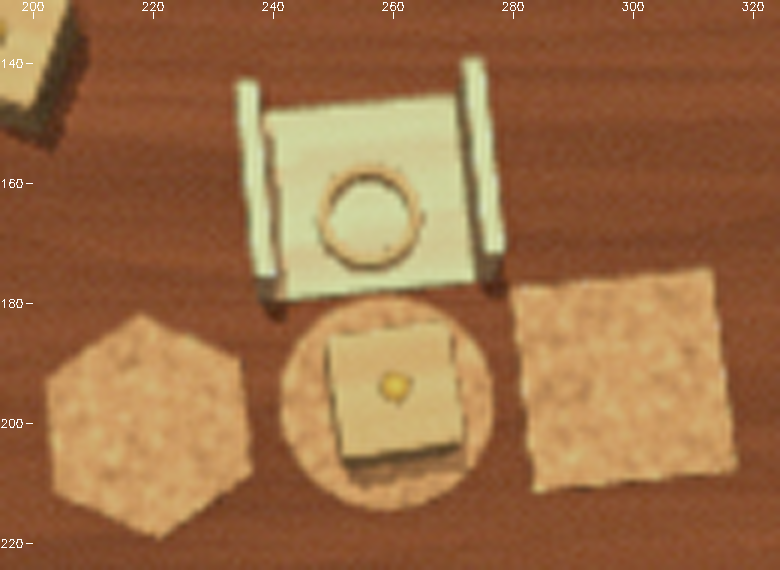

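Request:
drive_tool(deltas=[{"dx": -0.0005, "dy": 0, "dz": 0.04, "wx": 0, "wy": 0, "wz": 0}, {"dx": -0.0005, "dy": 0, "dz": 0.08, "wx": 0, "wy": 0, "wz": 0}, {"dx": -0.0005, "dy": 0, "dz": 0.11, "wx": 0, "wy": 0, "wz": 0}, {"dx": -0.0005, "dy": 0, "dz": 0.127, "wx": 0, "wy": 0, "wz": 0}, {"dx": -0.0005, "dy": 0, "dz": 0.1325, "wx": 0, "wy": 0, "wz": 0}, {"dx": -0.0005, "dy": 0, "dz": 0.1325, "wx": 0, "wy": 0, "wz": 0}, {"dx": -0.0005, "dy": 0, "dz": 0.1325, "wx": 0, "wy": 0, "wz": 0}])

```text
time_s: 41.7
tcp_pos: [0.4245, 0.3807, 0.0485]
ee_rot: [[-0.112, -0.994, 0.002], [-0.994, 0.112, 0.0], [-0.0, -0.002, -1.0]]
wrist_force: [0.4, 0.5, -0.3]
gripper_width: 0.546
```

Request:
drive_tool(deltas=[{"dx": 0, "dy": 0, "dz": 0, "wx": 0, "wy": 0, "wz": 0}, {"dx": 0, "dy": 0, "dz": 0, "wx": 0, "wy": 0, "wz": 0}, {"dx": 0, "dy": 0, "dz": 0, "wx": 0, "wy": 0, "wz": 0}, {"dx": 0, "dy": 0, "dz": 0, "wx": 0, "wy": 0, "wz": 0}, {"dx": 0, "dy": 0, "dz": 0, "wx": 0, "wy": 0, "wz": 0}, {"dx": 0, "dy": 0, "dz": 0, "wx": 0, "wy": 0, "wz": 0}, {"dx": 0, "dy": 0, "dz": 0, "wx": 0, "wy": 0, "wz": 0}, {"dx": 0, "dy": 0, "dz": 0, "wx": 0, "wy": 0, "wz": 0}], gripper=0)

```text
time_s: 42.5
tcp_pos: [0.4238, 0.3804, 0.0475]
ee_rot: [[-0.111, -0.994, 0.001], [-0.994, 0.111, -0.002], [0.001, -0.001, -1.0]]
wrist_force: [0.2, 0.3, 0.0]
gripper_width: 0.175
```

Request:
drive_tool(deltas=[{"dx": 0, "dy": 0, "dz": -0.03, "wx": 0, "wy": 0, "wz": 0}, {"dx": 0, "dy": 0, "dz": -0.07, "wx": 0, "wy": 0, "wz": 0}, {"dx": 0, "dy": 0, "dz": -0.1, "wx": 0, "wy": 0, "wz": 0}, {"dx": 0, "dy": 0, "dz": -0.125, "wx": 0, "wy": 0, "wz": 0}, {"dx": 0, "dy": 0, "dz": -0.125, "wx": 0, "wy": 0, "wz": 0}, {"dx": 0, "dy": 0, "dz": -0.125, "wx": 0, "wy": 0, "wz": 0}])

```text
time_s: 43.1
tcp_pos: [0.4232, 0.3802, 0.1719]
ee_rot: [[-0.112, -0.994, -0.001], [-0.994, 0.112, -0.002], [0.002, 0.0, -1.0]]
wrist_force: [-0.3, 0.7, -1.0]
gripper_width: 0.175
```

```bash
python3 - <<'E'
from h import *
st();to(.579,.0716,.17,173.6)
E
```

```text
43.1 [0.4232 0.3802 0.1719] yaw 173.57 F [-0.29  0.72 -1.02] g 0.175 j [ 58.3  19.  -11.8   0.  -59.2 -64.7]
d [ 0.2892 -0.1894  0.0023] w [ 0.02 -0.09 -0.03] rows 6.9
```

Request:
drive_tool(deltas=[{"dx": 0.025, "dy": -0.016, "dz": 0, "wx": 0, "wy": 0, "wz": 0}, {"dx": 0.055, "dy": -0.036, "dz": 0, "wx": 0, "wy": 0, "wz": 0}, {"dx": 0.09, "dy": -0.059, "dz": 0, "wx": 0, "wy": 0, "wz": 0}, {"dx": 0.125, "dy": -0.082, "dz": 0, "wx": 0, "wy": 0, "wz": 0}, {"dx": 0.16, "dy": -0.105, "dz": 0, "wx": 0, "wy": 0, "wz": 0}, {"dx": 0.195, "dy": -0.128, "dz": 0, "wx": 0, "wy": 0, "wz": 0}, {"dx": 0.23, "dy": -0.15, "dz": 0, "wx": 0, "wy": 0, "wz": 0}, {"dx": 0.26, "dy": -0.17, "dz": 0, "wx": 0, "wy": 0, "wz": 0}, {"dx": 0.28, "dy": -0.183, "dz": 0, "wx": 0, "wy": 0, "wz": 0}, {"dx": 0.289, "dy": -0.189, "dz": 0, "wx": 0, "wy": 0, "wz": 0}, {"dx": 0.289, "dy": -0.189, "dz": 0, "wx": 0, "wy": 0, "wz": 0}, {"dx": 0.289, "dy": -0.189, "dz": 0, "wx": 0, "wy": 0, "wz": 0}])

```text
time_s: 44.3
tcp_pos: [0.5785, 0.0726, 0.1718]
ee_rot: [[-0.111, -0.994, -0.002], [-0.994, 0.111, -0.002], [0.002, 0.002, -1.0]]
wrist_force: [-0.2, -0.1, -1.2]
gripper_width: 0.174
```

```bash
python3 - <<'E'
from h import *
st();to(.579,.072,.046,173.6)
E
```

```text
44.3 [0.5785 0.0726 0.1718] yaw 173.6 F [-0.22 -0.1  -1.22] g 0.174 j [ 23.1  20.4  -9.8   0.1 -60.  -29.5]
d [ 0.0002 -0.0007  0.1258] w [ 0.09 -0.13  0.  ] rows 2.5
```

Request:
drive_tool(deltas=[{"dx": 0.0005, "dy": 0.0005, "dz": 0.035, "wx": 0, "wy": 0, "wz": 0}, {"dx": 0.0005, "dy": 0.0005, "dz": 0.07, "wx": 0, "wy": 0, "wz": 0}, {"dx": 0.0005, "dy": 0.0005, "dz": 0.1, "wx": 0, "wy": 0, "wz": 0}, {"dx": 0.0005, "dy": 0.0005, "dz": 0.118, "wx": 0, "wy": 0, "wz": 0}, {"dx": 0.0005, "dy": 0.0005, "dz": 0.125, "wx": 0, "wy": 0, "wz": 0}, {"dx": 0.0005, "dy": 0.0005, "dz": 0.1265, "wx": 0, "wy": 0, "wz": 0}, {"dx": 0.0005, "dy": 0.0005, "dz": 0.1265, "wx": 0, "wy": 0, "wz": 0}, {"dx": 0.0005, "dy": 0.0005, "dz": 0.1265, "wx": 0, "wy": 0, "wz": 0}])

```text
time_s: 45.1
tcp_pos: [0.5796, 0.0721, 0.0478]
ee_rot: [[-0.111, -0.994, 0.003], [-0.994, 0.111, -0.001], [0.001, -0.003, -1.0]]
wrist_force: [0.1, -0.1, -0.8]
gripper_width: 0.177
```

Request:
drive_tool(deltas=[{"dx": 0, "dy": 0, "dz": 0.002, "wx": 0, "wy": 0, "wz": 0}, {"dx": 0, "dy": 0, "dz": 0.004, "wx": 0, "wy": 0, "wz": 0}, {"dx": 0, "dy": 0, "dz": 0.005, "wx": 0, "wy": 0, "wz": 0}, {"dx": 0, "dy": 0, "dz": 0.0052, "wx": 0, "wy": 0, "wz": 0}, {"dx": 0, "dy": 0, "dz": 0.0052, "wx": 0, "wy": 0, "wz": 0}])

```text
time_s: 45.6
tcp_pos: [0.5792, 0.0716, 0.0425]
ee_rot: [[-0.111, -0.994, 0.001], [-0.994, 0.111, -0.002], [0.001, -0.002, -1.0]]
wrist_force: [-1.5, 1.5, 5.2]
gripper_width: 0.179
```

Request:
drive_tool(deltas=[{"dx": 0, "dy": 0, "dz": 0, "wx": 0, "wy": 0, "wz": 0}, {"dx": 0, "dy": 0, "dz": 0, "wx": 0, "wy": 0, "wz": 0}, {"dx": 0, "dy": 0, "dz": 0, "wx": 0, "wy": 0, "wz": 0}, {"dx": 0, "dy": 0, "dz": 0, "wx": 0, "wy": 0, "wz": 0}, {"dx": 0, "dy": 0, "dz": 0, "wx": 0, "wy": 0, "wz": 0}, {"dx": 0, "dy": 0, "dz": -0.03, "wx": 0, "wy": 0, "wz": 0}, {"dx": 0, "dy": 0, "dz": -0.07, "wx": 0, "wy": 0, "wz": 0}, {"dx": 0, "dy": 0, "dz": -0.11, "wx": 0, "wy": 0, "wz": 0}, {"dx": 0, "dy": 0, "dz": -0.13, "wx": 0, "wy": 0, "wz": 0}, {"dx": 0, "dy": 0, "dz": -0.13, "wx": 0, "wy": 0, "wz": 0}], gripper=0.6)

```text
time_s: 46.6
tcp_pos: [0.5809, 0.0723, 0.1752]
ee_rot: [[-0.111, -0.994, 0.008], [-0.994, 0.111, 0.001], [-0.002, -0.008, -1.0]]
wrist_force: [-0.2, 0.4, 0.2]
gripper_width: 0.601
```

```bash
python3 - <<'E'
from h import *
st();to(.5168,.3755,.17,95.7)
E
```

```text
46.6 [0.5809 0.0723 0.1752] yaw 173.62 F [-0.24  0.38  0.17] g 0.601 j [ 23.   20.1  -9.7   0.2 -59.7 -29.5]
d [-0.2942  0.0974  0.0049] w [-0.33  0.39 77.92] rows 9.1
```

Request:
drive_tool(deltas=[{"dx": -0.023, "dy": 0.008, "dz": 0, "wx": 0, "wy": 0, "wz": 6}, {"dx": -0.05, "dy": 0.016, "dz": 0, "wx": 0, "wy": 0, "wz": 13}, {"dx": -0.076, "dy": 0.025, "dz": 0, "wx": 0, "wy": 0, "wz": 20}, {"dx": -0.102, "dy": 0.034, "dz": 0, "wx": 0, "wy": 0, "wz": 27}, {"dx": -0.128, "dy": 0.042, "dz": 0, "wx": 0, "wy": 0, "wz": 34}, {"dx": -0.155, "dy": 0.051, "dz": 0, "wx": 0, "wy": 0, "wz": 41}, {"dx": -0.18, "dy": 0.06, "dz": 0, "wx": 0, "wy": 0, "wz": 48}, {"dx": -0.207, "dy": 0.069, "dz": 0, "wx": 0, "wy": 0, "wz": 55}, {"dx": -0.234, "dy": 0.078, "dz": 0, "wx": 0, "wy": 0, "wz": 62}, {"dx": -0.26, "dy": 0.086, "dz": 0, "wx": 0, "wy": 0, "wz": 69}, {"dx": -0.285, "dy": 0.094, "dz": 0, "wx": 0, "wy": 0, "wz": 75}, {"dx": -0.294, "dy": 0.097, "dz": 0, "wx": 0, "wy": 0, "wz": 77.9}, {"dx": -0.294, "dy": 0.097, "dz": 0, "wx": 0, "wy": 0, "wz": 77.9}, {"dx": -0.294, "dy": 0.097, "dz": 0, "wx": 0, "wy": 0, "wz": 77.9}, {"dx": -0.294, "dy": 0.097, "dz": 0, "wx": 0, "wy": 0, "wz": 77.9}], gripper=1)

```text
time_s: 48.1
tcp_pos: [0.5151, 0.3737, 0.1701]
ee_rot: [[-0.995, -0.099, -0.001], [-0.099, 0.995, -0.003], [0.001, -0.003, -1.0]]
wrist_force: [0.8, 0.1, -0.2]
gripper_width: 1.003
```

```bash
python3 - <<'E'
from h import *
st();to(.5168,.3755,.0562,95.7)
E
```

```text
48.1 [0.5151 0.3737 0.1701] yaw 95.69 F [ 0.75  0.1  -0.17] g 1.003 j [ 5.050e+01  2.540e+01 -2.100e+00  1.000e-01 -6.270e+01 -1.349e+02]
d [-0.002   0.0019  0.1139] w [-0.15 -0.05 -0.01] rows 2.3
```

Request:
drive_tool(deltas=[{"dx": -0.001, "dy": 0.001, "dz": 0.04, "wx": 0, "wy": 0, "wz": 0}, {"dx": -0.001, "dy": 0.001, "dz": 0.08, "wx": 0, "wy": 0, "wz": 0}, {"dx": -0.001, "dy": 0.001, "dz": 0.105, "wx": 0, "wy": 0, "wz": 0}, {"dx": -0.001, "dy": 0.001, "dz": 0.115, "wx": 0, "wy": 0, "wz": 0}, {"dx": -0.001, "dy": 0.001, "dz": 0.115, "wx": 0, "wy": 0, "wz": 0}, {"dx": -0.001, "dy": 0.001, "dz": 0.115, "wx": 0, "wy": 0, "wz": 0}])

```text
time_s: 48.7
tcp_pos: [0.5171, 0.376, 0.0571]
ee_rot: [[-0.995, -0.099, 0.002], [-0.099, 0.995, -0.0], [-0.002, -0.0, -1.0]]
wrist_force: [0.0, 0.8, 0.5]
gripper_width: 1.004
```

Request:
drive_tool(deltas=[{"dx": 0, "dy": 0, "dz": 0, "wx": 0, "wy": 0, "wz": 0}, {"dx": 0, "dy": 0, "dz": 0, "wx": 0, "wy": 0, "wz": 0}, {"dx": 0, "dy": 0, "dz": 0, "wx": 0, "wy": 0, "wz": 0}, {"dx": 0, "dy": 0, "dz": 0, "wx": 0, "wy": 0, "wz": 0}, {"dx": 0, "dy": 0, "dz": 0, "wx": 0, "wy": 0, "wz": 0}, {"dx": 0, "dy": 0, "dz": 0, "wx": 0, "wy": 0, "wz": 0}, {"dx": 0, "dy": 0, "dz": 0, "wx": 0, "wy": 0, "wz": 0}, {"dx": 0, "dy": 0, "dz": 0, "wx": 0, "wy": 0, "wz": 0}], gripper=0.3)

```text
time_s: 49.5
tcp_pos: [0.5162, 0.3756, 0.0561]
ee_rot: [[-0.995, -0.099, 0.001], [-0.099, 0.995, -0.002], [-0.0, -0.002, -1.0]]
wrist_force: [-0.3, -1.1, 3.2]
gripper_width: 0.676
```

Request:
drive_tool(deltas=[{"dx": 0, "dy": 0, "dz": -0.03, "wx": 0, "wy": 0, "wz": 0}, {"dx": 0, "dy": 0, "dz": -0.07, "wx": 0, "wy": 0, "wz": 0}, {"dx": 0, "dy": 0, "dz": -0.11, "wx": 0, "wy": 0, "wz": 0}, {"dx": 0, "dy": 0, "dz": -0.13, "wx": 0, "wy": 0, "wz": 0}, {"dx": 0, "dy": 0, "dz": -0.13, "wx": 0, "wy": 0, "wz": 0}, {"dx": 0, "dy": 0, "dz": -0.13, "wx": 0, "wy": 0, "wz": 0}])

```text
time_s: 50.1
tcp_pos: [0.515, 0.3754, 0.1839]
ee_rot: [[-0.995, -0.099, -0.002], [-0.099, 0.995, -0.003], [0.003, -0.002, -1.0]]
wrist_force: [-0.9, -0.6, -2.6]
gripper_width: 0.682
```

```bash
python3 - <<'E'
from h import *
st();to(.5995,-.1254,.185,95.7)
E
```

```text
50.1 [0.515  0.3754 0.1839] yaw 95.66 F [-0.87 -0.55 -2.55] g 0.682 j [  50.6   24.9   -0.8   -0.   -64.5 -134.9]
d [-0.0346 -0.5067  0.    ] w [-0.14 -0.15 -0.04] rows 10.2
```

Request:
drive_tool(deltas=[{"dx": -0.002, "dy": -0.03, "dz": 0, "wx": 0, "wy": 0, "wz": 0}, {"dx": -0.004, "dy": -0.065, "dz": 0, "wx": 0, "wy": 0, "wz": 0}, {"dx": -0.007, "dy": -0.1, "dz": 0, "wx": 0, "wy": 0, "wz": 0}, {"dx": -0.01, "dy": -0.14, "dz": 0, "wx": 0, "wy": 0, "wz": 0}, {"dx": -0.012, "dy": -0.18, "dz": 0, "wx": 0, "wy": 0, "wz": 0}, {"dx": -0.015, "dy": -0.22, "dz": 0, "wx": 0, "wy": 0, "wz": 0}, {"dx": -0.018, "dy": -0.26, "dz": 0, "wx": 0, "wy": 0, "wz": 0}, {"dx": -0.02, "dy": -0.3, "dz": 0, "wx": 0, "wy": 0, "wz": 0}, {"dx": -0.024, "dy": -0.34, "dz": 0, "wx": 0, "wy": 0, "wz": 0}, {"dx": -0.027, "dy": -0.38, "dz": 0, "wx": 0, "wy": 0, "wz": 0}, {"dx": -0.03, "dy": -0.42, "dz": 0, "wx": 0, "wy": 0, "wz": 0}, {"dx": -0.032, "dy": -0.455, "dz": 0, "wx": 0, "wy": 0, "wz": 0}, {"dx": -0.034, "dy": -0.485, "dz": 0, "wx": 0, "wy": 0, "wz": 0}, {"dx": -0.035, "dy": -0.502, "dz": 0, "wx": 0, "wy": 0, "wz": 0}, {"dx": -0.035, "dy": -0.507, "dz": 0, "wx": 0, "wy": 0, "wz": 0}, {"dx": -0.035, "dy": -0.507, "dz": 0, "wx": 0, "wy": 0, "wz": 0}, {"dx": -0.035, "dy": -0.507, "dz": 0, "wx": 0, "wy": 0, "wz": 0}])

```text
time_s: 51.8
tcp_pos: [0.6009, -0.1241, 0.1859]
ee_rot: [[-0.995, -0.1, -0.001], [-0.1, 0.995, -0.001], [0.001, -0.001, -1.0]]
wrist_force: [0.7, 0.1, -2.7]
gripper_width: 0.68
```

```bash
python3 - <<'E'
from h import *
st();to(.5995,-.1254,.055,95.7)
E
```

```text
51.8 [ 0.6009 -0.1241  0.1859] yaw 95.75 F [ 0.73  0.07 -2.68] g 0.68 j [  3.5  22.5  -4.3   0.1 -63.2 -87.8]
d [ 0.0014 -0.001   0.1309] w [-0.07 -0.05  0.05] rows 2.6
```

Request:
drive_tool(deltas=[{"dx": 0.002, "dy": -0.0008, "dz": 0.035, "wx": 0, "wy": 0, "wz": 0}, {"dx": 0.002, "dy": -0.0008, "dz": 0.07, "wx": 0, "wy": 0, "wz": 0}, {"dx": 0.002, "dy": -0.0008, "dz": 0.1, "wx": 0, "wy": 0, "wz": 0}, {"dx": 0.002, "dy": -0.0008, "dz": 0.12, "wx": 0, "wy": 0, "wz": 0}, {"dx": 0.002, "dy": -0.0008, "dz": 0.129, "wx": 0, "wy": 0, "wz": 0}, {"dx": 0.002, "dy": -0.0008, "dz": 0.131, "wx": 0, "wy": 0, "wz": 0}, {"dx": 0.002, "dy": -0.0008, "dz": 0.131, "wx": 0, "wy": 0, "wz": 0}, {"dx": 0.002, "dy": -0.0008, "dz": 0.131, "wx": 0, "wy": 0, "wz": 0}])

```text
time_s: 52.6
tcp_pos: [0.6004, -0.1262, 0.0571]
ee_rot: [[-0.995, -0.1, 0.003], [-0.1, 0.995, -0.002], [-0.003, -0.002, -1.0]]
wrist_force: [0.1, -0.6, -1.5]
gripper_width: 0.68
```

Request:
drive_tool(deltas=[{"dx": 0.001, "dy": 0.0005, "dz": 0.002, "wx": 0, "wy": 0, "wz": 0}, {"dx": 0.001, "dy": 0.0005, "dz": 0.004, "wx": 0, "wy": 0, "wz": 0}, {"dx": 0.001, "dy": 0.0005, "dz": 0.0052, "wx": 0, "wy": 0, "wz": 0}, {"dx": 0.001, "dy": 0.0005, "dz": 0.0057, "wx": 0, "wy": 0, "wz": 0}, {"dx": 0.001, "dy": 0.0005, "dz": 0.0057, "wx": 0, "wy": 0, "wz": 0}])

```text
time_s: 53.1
tcp_pos: [0.5984, -0.126, 0.051]
ee_rot: [[-0.995, -0.1, 0.001], [-0.1, 0.995, -0.002], [-0.001, -0.002, -1.0]]
wrist_force: [-2.6, 0.5, 4.2]
gripper_width: 0.677
```

Request:
drive_tool(deltas=[{"dx": 0, "dy": 0, "dz": 0, "wx": 0, "wy": 0, "wz": 0}, {"dx": 0, "dy": 0, "dz": 0, "wx": 0, "wy": 0, "wz": 0}, {"dx": 0, "dy": 0, "dz": 0, "wx": 0, "wy": 0, "wz": 0}, {"dx": 0, "dy": 0, "dz": 0, "wx": 0, "wy": 0, "wz": 0}, {"dx": 0, "dy": 0, "dz": 0, "wx": 0, "wy": 0, "wz": 0}, {"dx": 0, "dy": 0, "dz": -0.03, "wx": 0, "wy": 0, "wz": 0}, {"dx": 0, "dy": 0, "dz": -0.07, "wx": 0, "wy": 0, "wz": 0}, {"dx": 0, "dy": 0, "dz": -0.11, "wx": 0, "wy": 0, "wz": 0}, {"dx": 0, "dy": 0, "dz": -0.15, "wx": 0, "wy": 0, "wz": 0}, {"dx": 0.04, "dy": 0, "dz": -0.18, "wx": 0, "wy": 0, "wz": 0}, {"dx": 0.09, "dy": 0, "dz": -0.18, "wx": 0, "wy": 0, "wz": 0}, {"dx": 0.14, "dy": 0, "dz": -0.18, "wx": 0, "wy": 0, "wz": 0}, {"dx": 0.18, "dy": 0, "dz": -0.18, "wx": 0, "wy": 0, "wz": 0}, {"dx": 0.2, "dy": 0, "dz": -0.18, "wx": 0, "wy": 0, "wz": 0}, {"dx": 0.2, "dy": 0, "dz": -0.18, "wx": 0, "wy": 0, "wz": 0}], gripper=1)

```text
time_s: 54.6
tcp_pos: [0.3966, -0.1458, 0.2304]
ee_rot: [[-0.995, -0.098, 0.001], [-0.098, 0.995, -0.001], [-0.001, -0.001, -1.0]]
wrist_force: [0.8, -0.2, -0.9]
gripper_width: 0.998
```

```bash
python3 - <<'E'
from h import *
st()
cv2.imwrite('pics/t13.png',cams.capture('top')[:,:,::-1])
crop('pics/t13.png','pics/t13c.png',195,130,130,95,6)
cv2.imwrite('pics/s13.png',cams.capture('scene')[:,:,::-1])
crop('pics/s13.png','pics/s13b.png',0,0,512,384,1.56)
E
```

```text
54.6 [ 0.3966 -0.1458  0.2304] yaw 95.65 F [ 0.78 -0.25 -0.9 ] g 0.998 j [  2.1   1.4 -25.2   0.1 -63.4 -86.5]
```

View pics/t13c.png

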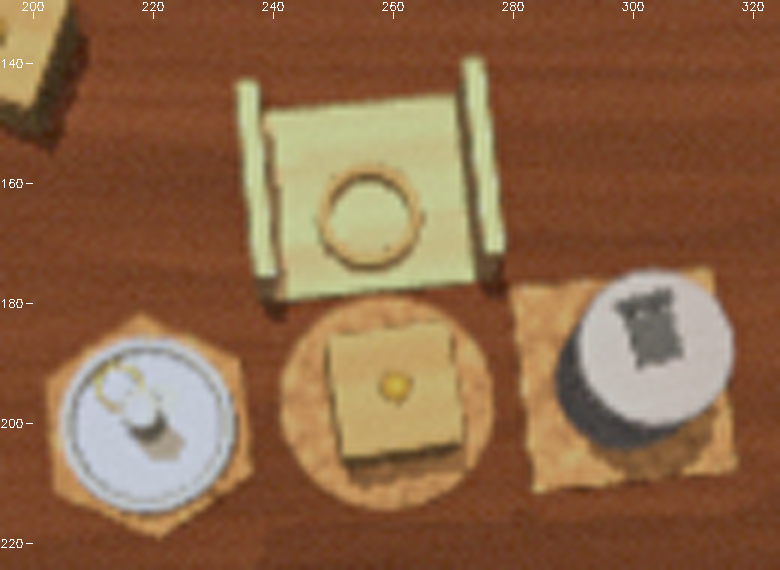

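View pics/s13b.png

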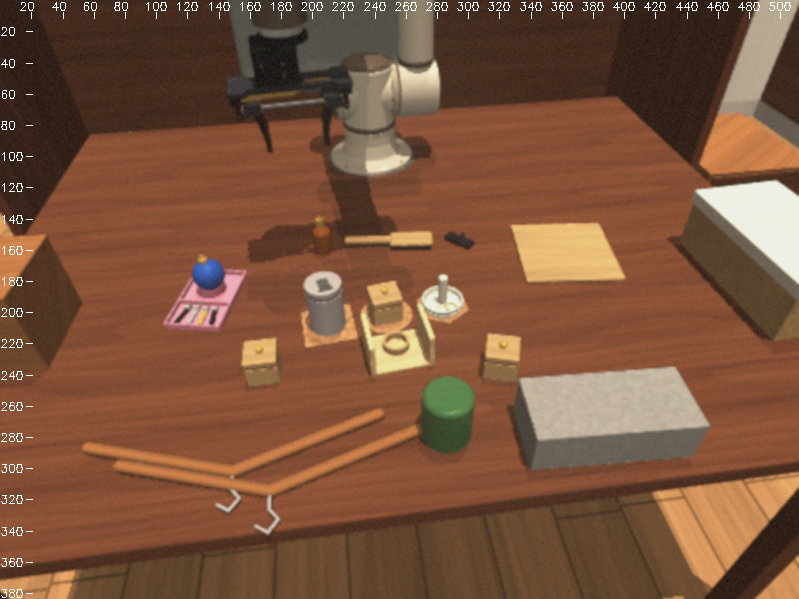

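All three match their initial top-view pixels to about 3 crop pixels (about 1–2 mm). The bauble sits in the cup and the arm is clear, so I'm handing in.

```bash
python3 - <<'E'
from station import ticket
print(ticket.finish_job())
E
```

```text
the job is handed in; nothing more can be done
None
```

I finished the whole job and handed it in at about 55 s of the 150 s allowed. No verdict is reported, so the results below are my own checks.

1. **Clearing the front:** I stood the canister, then the box, then the dish on the board. A scene picture showed all three upright and released, with the bauble still in its cradle.
2. **Moving the bauble:** I lowered it into the tray's cup until the wrist felt about 4 N, then let go. From the top camera its centre is at (0.477, -0.331), within about 1 mm of where I judged the cup to be.
3. **Putting things back:** I returned the box to the round coaster, the dish to the hex one and the canister to the square one.

**Last checks:** in the final top and scene pictures all three stand upright, within about 1–2 mm of where they started. The bauble is still in the cup, and the gripper is open and clear of everything.

**Disagreement:** my camera readings of the cup's position differed by about 4–6 mm in y, from -0.325 to -0.331. I used -0.330, which the tray's corner positions and the two closer wrist views supported.

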